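Pack seven drying cups into a desiccator and close it

ROBOT

A 6-joint arm with a two-finger parallel gripper is mounted at the origin on a cart in front of the work surface, level with it; the furniture and walls round the work are solid. World frame = base frame: x ahead of the robot, y to its left, z up, the work surface at z = 0. Lengths are in mm, angles in rad, forces in N, time in s.
With the tool pointing down it reaches from about 350 to 775 mm from the base axis. Payload 7.3 kg.
Tool frame: the origin (TCP) lies at the very end of the fingers, on their centre line; the grasp point (between the pads) lies 19 mm behind it; x points along the fingers, z is the direction in which the jaws open and shut, and the axes are right-handed (so a half turn about x gives the same grasp; the last joint's range is limited). The gripper opens to 92 mm and grips with 3 to 60 N. Pads are 19 mm wide; open, the fingers measure 130 mm over their backs; the gripper's body (75 mm by 190 mm) begins 47 mm behind the grasp point.
Start: joints at [-1.332, 0.342, 1.524, -0, 1.275, -0.146], TCP at [197.095, -486.62, 226.741] pointing down, gripper open.
Joint ranges: [-2.53, 2.53], [-0.77, 2.02], [0.04, 2.7], [-1, 4.14], [0.28, 2.66], [-3.11, 3.11]. Speed limits (rad/s): [2.57, 2.57, 3.14, 3.14, 3.14, 3.14].

INTERFACE

Orientations are given as [roll, pitch, yaw] about the fixed x, y, z axes, in that order (R = Rz(yaw) Ry(pitch) Rx(roll)).
In Python, from plant import * gives the robot as it stands.
- The arm moves only by the shell command python3 -m creep 'ROWS'. ROWS is JSON, a list of rows, each an object of numbers: "tx", "ty", "tz": the shift along the tool's x, y, z in cm; "wx", "wy", "wz": the turn, a rotation vector about the tool's x, y, z in rad; "gripper": the closure, from -1 (fully open) to 1 (shut). A call has 1 to 8 rows; each row is the pose to reach, as a shift and turn from the pose commanded when the call began, along the tool's axes at that moment; what a row does not reach only later rows make up. A row lasts 1/12 s, in which the tool goes at most 41.7 mm and 7.16 degrees, less where a joint would pass 70% of its speed; a pose out of reach is approached as far as the arm can. A call with a gripper value outside its range is refused whole. The fingers move at their own pace and stop on an object; the grip force is fixed at half the most. Time passes only in rows, so rows that repeat a pose let the fingers close. It gives the time, the measured TCP pose, the force and the opening at its end, in the units of the state.
- get_obs(): the state, without advancing time (a new reading comes with each control period).
- capture(name): name is "scene" or "side" or "wrist"; returns a dict with "frame" (420x560x3 uint8, red, green, blue), "z_map" (420x560 float32, mm along the optical axis (not along the pixel's ray), 0 where there is no reading), "vertical_fov" (degrees; the focal length in pixels is half the picture's height over the tangent of half this angle, whatever the lens; pixels are square), "cx", "cy" (the principal point, pixels), "xyz" and "rotation" of the camera in the world. Camera axes: x right, y down, z forward; pixel columns grow to the right and rows downward; lengths in mm; the calibration is good to about 2 mm. A picture is of the moment at which its call begins.
- close_job(): hands the job in, once; it reports no verdict.
The state is a dict: "time": time; "joint_positions": joint angles; "dq": joint speeds; "tau": joint torques, N m; "tool_pos": TCP position; "tcp_rot": TCP orientation; "contact_force": force on the tool from outside, world axes, zero at the start; "moment": the same for the moment, N m; "grip_width": finger opening in mm.
Only numpy, scipy, OpenCV 4.12 (cv2) and the standard library are available. Lean on these libraries where they do the work, as an engineer would, in place of code of your own. Each camera call takes 0.05 s, during which the arm holds its last target.

TASK

The drying cups have to cool in the desiccator. Bring the three from the bench in with the four already inside, so that all seven stand upright on the plate, one in the middle and six round it; one of those inside stands where it takes the room of two, so shift it. Then put the lid on so that it sits fully home all round; set cups and lid down without dropping or tipping them, and leave the scoop, the brush and the open tin where they are.

Things in the scene. Friction and masses are not known exactly. Their poses are not given: they have to be found in the camera images.
- desiccator: Desiccator base, fixed on the bench: round white pot, 78 mm high, flat flange of outer diameter 184 mm round its mouth, well of bore 144 mm and 38 mm depth, so that standing cups rise 14 mm (knobs 40 mm) above the flange. The well's wall is plain, with nothing to mark the places. Origin: on its axis at the bench; z up.
- plate (a point): Centre of the well's flat floor (perforated white plate), 40 mm above the desiccator's origin. Seven cups fit on it only as one in the middle and six round it, 60 degrees apart, close to the wall (axes 46 to 49 mm from the well's axis); there are about 3 mm of play in all.
- rim (a point): Centre of the flange's top face, 78 mm above the desiccator's origin.
- lid: Desiccator lid, rim down on the bench at the start: clear dome, white rim of outer diameter 202 mm, black knob on top; 96 mm high, 0.25 to 0.36 kg. The rim's flared skirt (inner diameter 196 mm at its lower edge, 189 mm at its root) drops over the 184 mm flange. The dome clears well placed cups by 4 mm. Origin: centre of the skirt's lower edge; z up. Its yaw does not matter.
- lid_knob (a point): Point on the axis of the lid's knob at a good height to grip, 84 mm above the lid's origin. The knob is 28 mm in diameter, 70 to 96 mm above the origin (narrower waist below 80); the dome's top lies at 65 mm.
- lid_seat (a point): Centre of the lid's flat sealing face, 7 mm above the lid's origin (the skirt's lower edge); it lies on rim when the lid is home.
- cup_1: Aluminium drying cup: upright cylinder, diameter 46, height 52 mm, foot chamfered 2 mm; flat cover with an upright black knob, diameter 16 mm, on its axis, 52 to 78 mm above the underside (full width from 61 up). 0.07 to 0.12 kg. All seven are alike. Origin: centre of the underside; z up. Starts inside, in the middle.
- cup_2: Aluminium drying cup: upright cylinder, diameter 46, height 52 mm, foot chamfered 2 mm; flat cover with an upright black knob, diameter 16 mm, on its axis, 52 to 78 mm above the underside (full width from 61 up). 0.07 to 0.12 kg. All seven are alike. Origin: centre of the underside; z up. Starts inside, at the wall.
- cup_3: Aluminium drying cup: upright cylinder, diameter 46, height 52 mm, foot chamfered 2 mm; flat cover with an upright black knob, diameter 16 mm, on its axis, 52 to 78 mm above the underside (full width from 61 up). 0.07 to 0.12 kg. All seven are alike. Origin: centre of the underside; z up. Starts inside, at the wall, next to cup_2.
- cup_4: Aluminium drying cup: upright cylinder, diameter 46, height 52 mm, foot chamfered 2 mm; flat cover with an upright black knob, diameter 16 mm, on its axis, 52 to 78 mm above the underside (full width from 61 up). 0.07 to 0.12 kg. All seven are alike. Origin: centre of the underside; z up. Starts inside at the wall, out of place: about 90 degrees round from cup_2.
- cup_5: Aluminium drying cup: upright cylinder, diameter 46, height 52 mm, foot chamfered 2 mm; flat cover with an upright black knob, diameter 16 mm, on its axis, 52 to 78 mm above the underside (full width from 61 up). 0.07 to 0.12 kg. All seven are alike. Origin: centre of the underside; z up. Starts on the bench.
- cup_6: Aluminium drying cup: upright cylinder, diameter 46, height 52 mm, foot chamfered 2 mm; flat cover with an upright black knob, diameter 16 mm, on its axis, 52 to 78 mm above the underside (full width from 61 up). 0.07 to 0.12 kg. All seven are alike. Origin: centre of the underside; z up. Starts on the bench.
- cup_7: Aluminium drying cup: upright cylinder, diameter 46, height 52 mm, foot chamfered 2 mm; flat cover with an upright black knob, diameter 16 mm, on its axis, 52 to 78 mm above the underside (full width from 61 up). 0.07 to 0.12 kg. All seven are alike. Origin: centre of the underside; z up. Starts on the bench.
- grain_scoop: White grain scoop, 44x174x44 mm, lying near the bench's front edge. Bystander. Origin: centre of the underside.
- bench_brush: Flat bench brush with wooden handle, 34x148x14 mm, lying beyond the lid. Bystander. Origin: centre of the underside.
- open_tin: Open white sample tin, 56 mm across, 28 mm high, standing behind the desiccator. Bystander. Origin: centre of the underside.
Things that resemble listed ones, but are neither listed nor needed, are in the scene too. What is shaped like the cup_5 but blue, turquoise or yellow is not meant.

How it is judged:
By the outcome, as a careful person would: the job done as asked, in the order asked, and still so for the second after the job is handed in, with the robot touching nothing.
It also fails if it takes over 72 s, if anything falls off the work surface, if the arm or the gripper's body presses on something with over 40 N, if the wrist force passes 120 N, or if a joint passes its speed limit or range.

## Working session

There is one attempt and no reset: what is moved stays moved. The work goes in short steps, Python scripts to look and compute and a shell command to move; the robot and the scene stay as the last step left them, time stands still between calls to the robot, and variables do not carry over. Pictures are saved under pics/ and viewed, and the job is handed in when it is done.

```bash
ls; mkdir -p pics; python3 - <<'E'
from plant import *
import cv2
print(get_obs())
for n in ["scene","side","wrist"]:
    c=capture(n); cv2.imwrite(f"pics/{n}0.png",c["frame"][:,:,::-1])
    print(n,c["vertical_fov"],c["cx"],c["cy"],c["xyz"],c["rotation"])
E
```

```text
pics
{'time': 0.0, 'joint_positions': array([-1.33199200e+00,  3.42715693e-01,  1.52499874e+00, -9.61393807e-06,
        1.27537871e+00, -1.46049180e-01]), 'dq': array([-0.00089033, -0.00032047,  0.00064173, -0.00033672,  0.00045515,
       -0.00092873]), 'tau': array([-3.71881947e-05, -4.31253612e+01, -2.44214541e+01,  7.16950418e-02,
        5.60183125e-02, -1.01055016e-04]), 'tool_pos': array([ 196.99722317, -486.21437676,  226.0549806 ]), 'tcp_rot': array([3.00167024, 1.56929581, 1.81573023]), 'contact_force': array([-0.50837578,  0.21423402, -0.05938107]), 'moment': array([-0.04560738, -0.03532283, -0.0439942 ]), 'grip_width': 91.46854302975008}
scene 45.52833415613833 282.25269017113743 204.16574018444638 [ -31.94867749 1082.30870498 1004.97373298] [-2.22703975  0.0035867  -2.64258104]
side 52.9963005575583 280.7287622650407 212.12175207234245 [1209.59439703 -307.72743477 1034.53660696] [-2.48932664  0.00779834  1.05274861]
wrist 63.50483457963922 278.2109349734472 207.4920674464337 [ 267.60481411 -458.02996099  383.02200321] [ 2.85323347e+00  1.33144629e-03 -1.18547397e+00]
```

View pics/scene0.png

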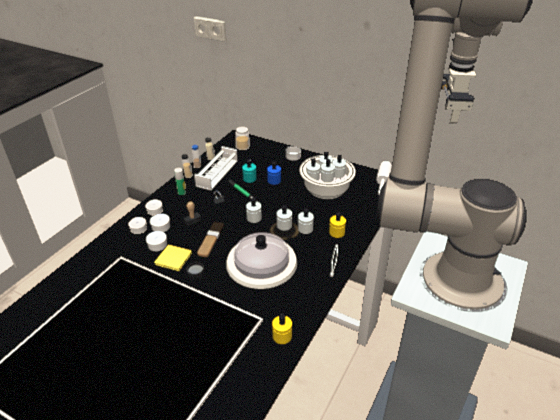

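View pics/side0.png

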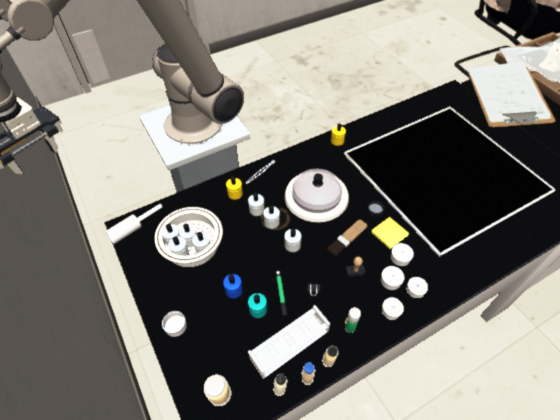

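View pics/wrist0.png

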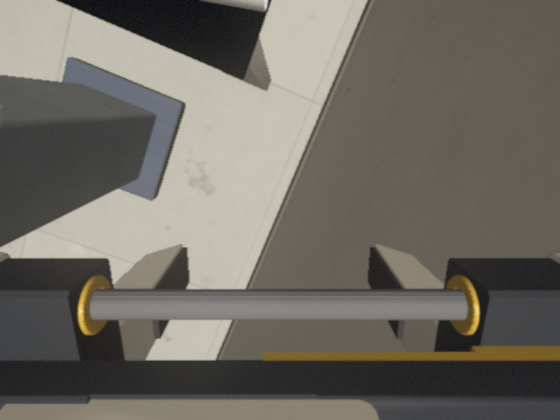

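```bash
cat > h.py <<'E'
from plant import *
import cv2, numpy as np
from scipy.spatial.transform import Rotation as Ro
def rot(c):
    r=np.asarray(c["rotation"]); return r if r.shape==(3,3) else Ro.from_euler('xyz',r).as_matrix()
def f_(c): return 210/np.tan(np.radians(c["vertical_fov"])/2)
def cloud(c):
    z=c["z_map"]; v,u=np.mgrid[0:420,0:560]; f=f_(c)
    p=np.stack([(u-c["cx"])/f*z,(v-c["cy"])/f*z,z],-1)@rot(c).T+np.array(c["xyz"])
    p[z==0]=np.nan
    return p
def onz(c,u,v,h):
    d=rot(c)@np.array([(u-c["cx"])/f_(c),(v-c["cy"])/f_(c),1]); o=np.array(c["xyz"]); return o+d*(h-o[2])/d[2]
def proj(c,p):
    q=rot(c).T@(np.array(p)-np.array(c["xyz"])); return q[:2]/q[2]*f_(c)+[c["cx"],c["cy"]]
def crop(c,name,u0,v0,u1,v1,s):
    cv2.imwrite(f"pics/{name}.png",cv2.resize(c["frame"][v0:v1,u0:u1,::-1],None,fx=s,fy=s,interpolation=cv2.INTER_CUBIC))
def tool():
    o=get_obs(); return np.array(o["tool_pos"]),Ro.from_euler('xyz',o["tcp_rot"]).as_matrix()
def delta(xyz,yawz=None):
    """shift (cm, tool axes) to world TCP xyz; turn to tool pointing down with jaws axis (tool z) at angle yawz in world xy"""
    p,R=tool(); t=R.T@(np.array(xyz)-p)/10
    w=None
    if yawz is not None:
        best=None
        for a in (yawz,yawz+np.pi):
            X=np.array([0,0,-1.]);Z=np.array([np.cos(a),np.sin(a),0]);Y=np.cross(Z,X)
            wv=Ro.from_matrix(R.T@np.stack([X,Y,Z],1)).as_rotvec()
            if best is None or np.linalg.norm(wv)<np.linalg.norm(best): best=wv
        w=best
    return t.round(2),None if w is None else w.round(3)
E
python3 - <<'E'
from h import *
c=capture("side"); crop(c,"s_des",140,170,330,290,4)
P=cloud(c)
for u,v in [(60,250+90),(234,187),(257,205),(272,217),(293,239),(317,180),(200,250)]: print(u,v,P[v,u].round(1))
c=capture("scene"); crop(c,"c_des",210,140,370,290,4)
P=cloud(c)
for u,v in [(254,202),(284,210),(306,215),(261,240),(329,178)]: print(u,v,P[v,u].round(1))
E
```

```text
60 340 [ 603.4 -600.7   17.5]
234 187 [399.1 -19.8  54.2]
257 205 [496.5   8.8  53.7]
272 217 [557.1  26.1  52.7]
293 239 [651.9  40.9  49.7]
317 180 [529.6 196.2  91.6]
200 250 [ 569.9 -202.2   72. ]
254 202 [633.8  49.6  70. ]
284 210 [533.   41.7  70.9]
306 215 [470.3  18.4  59. ]
261 240 [509.3 216.8  97.4]
329 178 [ 491.9 -197.1   56.2]
```

View pics/s_des.png

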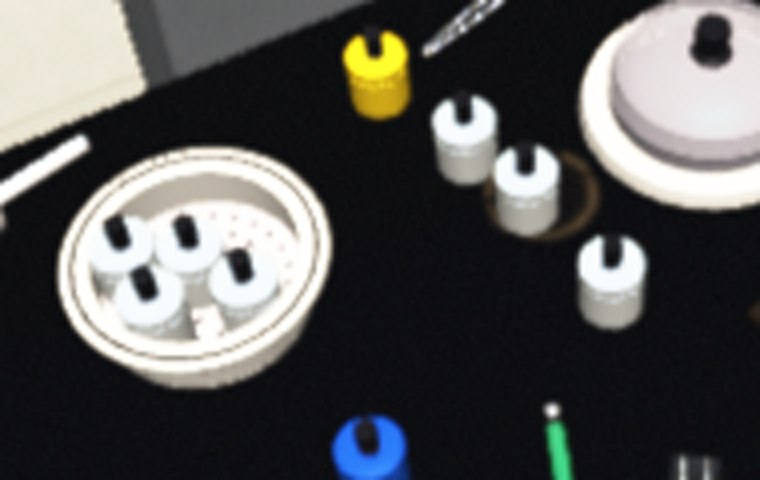

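View pics/c_des.png

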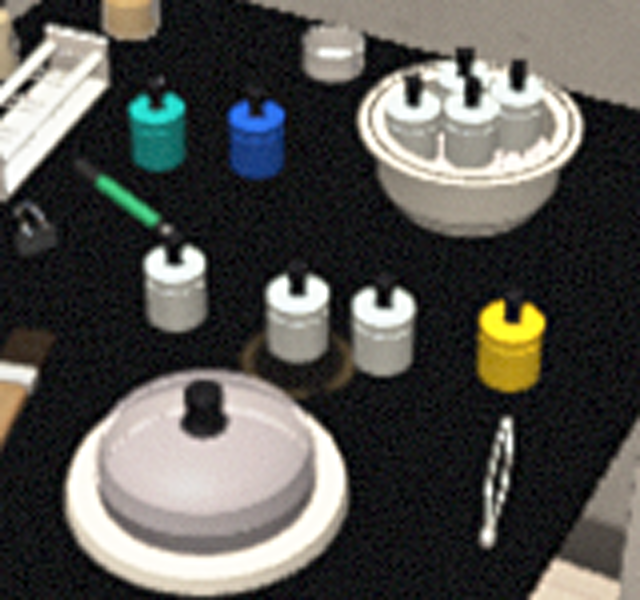

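```bash
python3 - <<'E'
from h import *
from scipy.optimize import least_squares
c=capture("side")
for x,y in [(463,98),(526,150),(613,240)]: print("bench",onz(c,140+x/4,170+y/4,78).round(1))
for x,y in [(119,219),(188,222),(147,272),(241,255)]: print("in",onz(c,140+x/4,170+y/4,118).round(1))
print("lid",onz(c,140+713/4,170+20/4,96).round(1))
s=capture("scene")
for x,y in [(174,234),(297,266),(384,280)]: print("bench",onz(s,210+x/4,140+y/4,78).round(1))
for x,y in [(414,78),(466,52),(473,80),(518,64)]: print("in",onz(s,210+x/4,140+y/4,118).round(1))
print("lid",onz(s,210+205/4,140+386/4,96).round(1))
for k in (c,s):
    P=cloud(k).reshape(-1,3); m=(P[:,2]>74)&(P[:,2]<82)&(abs(P[:,0]-500)<130)&(abs(P[:,1]+200)<130)
    q=P[m]; r=least_squares(lambda a:np.clip((np.hypot(q[:,0]-a[0],q[:,1]-a[1])-82),-15,15),[500,-200],loss='soft_l1').x; print(m.sum(),r)
p,R=tool();print(p,R)
cw=capture("wrist"); print(R.T@(np.array(cw["xyz"])-p), R.T@rot(cw))
E
```

```text
bench [477.3  16.1  78. ]
bench [543.3  32.8  78. ]
bench [642.6  46.8  78. ]
in [ 485.9 -246.3  118. ]
in [ 511.4 -207.   118. ]
in [ 535.6 -245.6  118. ]
in [ 554.  -186.8  118. ]
lid [517.7 207.9  96. ]
bench [638.7  43.9  78. ]
bench [536.2  34.3  78. ]
bench [470.8  18.4  78. ]
in [ 546.8 -187.3  118. ]
in [ 526.  -244.2  118. ]
in [ 502.9 -207.4  118. ]
in [ 480.2 -247.5  118. ]
lid [516.9 202.7  96. ]
1213 [ 509.23285817 -210.9349303 ]
513 [ 504.32914766 -208.25553481]
[ 197.06669209 -486.53576898  226.58572451] [[-6.62133669e-05  9.26869047e-01  3.75384824e-01]
 [ 2.68362725e-04  3.75384828e-01 -9.26869009e-01]
 [-9.99999962e-01  3.93681766e-05 -2.73592597e-04]]
[-1.56877791e+02  7.60701868e+01  1.31437380e-01] [[-1.19671831e-05 -2.84564557e-01  9.58656880e-01]
 [ 5.10468087e-04 -9.58656756e-01 -2.84564514e-01]
 [ 9.99999870e-01  4.85958308e-04  1.56733546e-04]]
```

```bash
python3 - <<'E'
from h import *
print(delta([430,-207,270],-np.pi/2))
E
```

```text
(array([ -4.33,  32.08, -17.17]), array([ 0.385, -0.   ,  0.   ]))
```

```bash
python3 -m creep '[{"tx":-4.3,"ty":32.1,"tz":-17.2,"wx":0.385},{"tx":-4.3,"ty":32.1,"tz":-17.2,"wx":0.385},{"tx":-4.3,"ty":32.1,"tz":-17.2,"wx":0.385},{"tx":-4.3,"ty":32.1,"tz":-17.2,"wx":0.385},{"tx":-4.3,"ty":32.1,"tz":-17.2,"wx":0.385},{"tx":-4.3,"ty":32.1,"tz":-17.2,"wx":0.385},{"tx":-4.3,"ty":32.1,"tz":-17.2,"wx":0.385},{"tx":-4.3,"ty":32.1,"tz":-17.2,"wx":0.385}]'
python3 - <<'E'
from h import *
print(tool()[0], delta([430,-207,270],-np.pi/2))
E
```

```text
[ 197.09008466 -486.55448018  226.63902071] (array([ -4.33,  32.08, -17.17]), array([ 0.385, -0.   ,  0.   ]))validation failed for argument at $[0]...
```

```bash
python3 -m creep '[{"tx":-4.3,"ty":32.1,"tz":-17.2,"wx":0.385,"wy":0,"wz":0,"gripper":0.3},{"tx":-4.3,"ty":32.1,"tz":-17.2,"wx":0.385,"wy":0,"wz":0,"gripper":0.3},{"tx":-4.3,"ty":32.1,"tz":-17.2,"wx":0.385,"wy":0,"wz":0,"gripper":0.3},{"tx":-4.3,"ty":32.1,"tz":-17.2,"wx":0.385,"wy":0,"wz":0,"gripper":0.3},{"tx":-4.3,"ty":32.1,"tz":-17.2,"wx":0.385,"wy":0,"wz":0,"gripper":0.3},{"tx":-4.3,"ty":32.1,"tz":-17.2,"wx":0.385,"wy":0,"wz":0,"gripper":0.3},{"tx":-4.3,"ty":32.1,"tz":-17.2,"wx":0.385,"wy":0,"wz":0,"gripper":0.3},{"tx":-4.3,"ty":32.1,"tz":-17.2,"wx":0.385,"wy":0,"wz":0,"gripper":0.3}]'
python3 - <<'E'
from h import *
print(tool()[0], delta([430,-207,270],-np.pi/2),get_obs()["grip_width"])
c=capture("wrist"); crop(c,"w1",0,0,560,420,1.4)
print(delta([430,-207,270],-np.pi/2))
E
```

```text
time: 1.07
tool_pos: [404.4, -236.9, 265.3]
tcp_rot: [0.79, 1.57, -0.781]
contact_force: [1.0, -1.2, -0.5]
grip_width: 43.0
[ 404.41335531 -236.89687116  265.32009819] (array([-0.47,  2.56, -2.99]), array([-0.,  0., -0.])) 42.99956178435779
(array([-0.35,  2.15, -2.44]), array([ 0.005, -0.002, -0.005]))
```

View pics/w1.png

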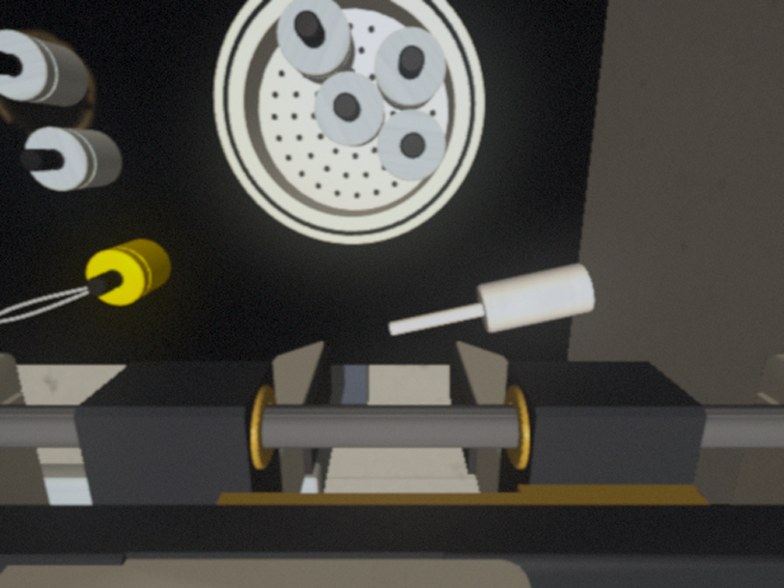

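```bash
python3 -m creep '[{"tx":0,"ty":3.0,"tz":-2.0,"wx":0,"wy":0,"wz":0,"gripper":0.3},{"tx":0,"ty":3.0,"tz":-2.0,"wx":0,"wy":0,"wz":0,"gripper":0.3},{"tx":0,"ty":3.0,"tz":-2.0,"wx":0,"wy":0,"wz":0,"gripper":0.3},{"tx":0,"ty":3.0,"tz":-2.0,"wx":0,"wy":0,"wz":0,"gripper":0.3}]'
python3 - <<'E'
from h import *
c=capture("wrist"); crop(c,"w2",130,0,380,200,3.2)
import pickle; pickle.dump(c,open("w2.pkl","wb"))
print(get_obs()["grip_width"],tool()[0],c["xyz"],c["rotation"])
g=cv2.cvtColor(c["frame"],cv2.COLOR_RGB2GRAY)
P=cloud(c).reshape(-1,3)
m=(P[:,2]>74)&(P[:,2]<82)&(abs(P[:,0]-500)<130)&(abs(P[:,1]+200)<130)
print(m.sum(),np.median(P[m],0))
E
```

```text
time: 1.45
tool_pos: [433.1, -218.9, 264.6]
tcp_rot: [-1.487, 1.57, -3.057]
contact_force: [-1.0, 0.2, 0.2]
grip_width: 31.8
32.44859685299341 [ 432.80017182 -219.29593805  264.64099448] [ 509.34082991 -219.25803664  421.40610051] [ 2.85232060e+00 -3.94224193e-04 -1.57001313e+00]
11369 [ 522.61848291 -210.09967252   77.01639826]
```

View pics/w2.png

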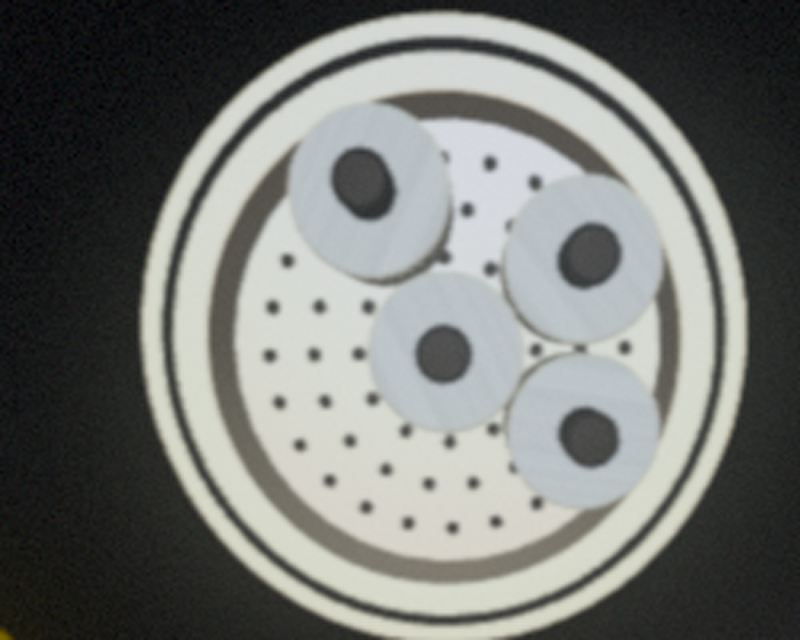

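```bash
cat >> h.py <<'E'
def rect(c,z,x0,y0,w,s=4):
    """top-down image: column -> x (up in x), row -> y; w mm square centred x0,y0"""
    n=int(w*s); pts=np.array([[x0-w/2,y0-w/2,z],[x0+w/2,y0-w/2,z],[x0+w/2,y0+w/2,z],[x0-w/2,y0+w/2,z]])
    src=np.array([proj(c,p) for p in pts],np.float32); dst=np.array([[0,0],[n,0],[n,n],[0,n]],np.float32)
    return cv2.warpPerspective(c["frame"],cv2.getPerspectiveTransform(src,dst),(n,n),flags=cv2.INTER_CUBIC)
def circs(c,z,x0,y0,w,r,mind,p2=18,s=4,dr=.8):
    g=cv2.medianBlur(cv2.cvtColor(rect(c,z,x0,y0,w,s),cv2.COLOR_RGB2GRAY),5)
    h=cv2.HoughCircles(g,cv2.HOUGH_GRADIENT,1.5,mind*s,param1=60,param2=p2,minRadius=int((r-dr)*s),maxRadius=int((r+dr)*s)+1)
    if h is None: return []
    return [((a/s+x0-w/2).round(1),(b/s+y0-w/2).round(1),(q/s).round(1)) for a,b,q in h[0]]
E
python3 - <<'E'
from h import *
import pickle; c=pickle.load(open("w2.pkl","rb"))
print("flange",circs(c,78,507,-209,230,92,100)[:3])
print("bore",circs(c,78,507,-209,200,72,100)[:3])
print("covers",circs(c,92,507,-209,150,23,40)[:8])
print("knobs",circs(c,118,507,-209,150,8,30)[:8])
cv2.imwrite("pics/r92.png",rect(c,92,507,-209,150)[:,:,::-1])
E
```

```text
flange [(np.float32(506.6), np.float32(-209.8), np.float32(91.4))]
bore [(np.float32(506.2), np.float32(-209.8), np.float32(71.5))]
covers [(np.float32(531.6), np.float32(-249.3), np.float32(23.8)), (np.float32(549.2), np.float32(-189.3), np.float32(22.9)), (np.float32(483.2), np.float32(-251.6), np.float32(22.9)), (np.float32(507.2), np.float32(-211.8), np.float32(23.8)), (np.float32(459.9), np.float32(-210.3), np.float32(23.4))]
knobs [(np.float32(549.6), np.float32(-189.7), np.float32(7.5)), (np.float32(506.4), np.float32(-210.7), np.float32(7.7)), (np.float32(483.6), np.float32(-251.2), np.float32(7.5)), (np.float32(530.1), np.float32(-248.6), np.float32(7.5)), (np.float32(452.1), np.float32(-177.3), np.float32(8.8)), (np.float32(486.6), np.float32(-149.9), np.float32(8.8)), (np.float32(517.7), np.float32(-147.7), np.float32(8.8)), (np.float32(440.8), np.float32(-212.6), np.float32(8.8))]
```

View pics/r92.png

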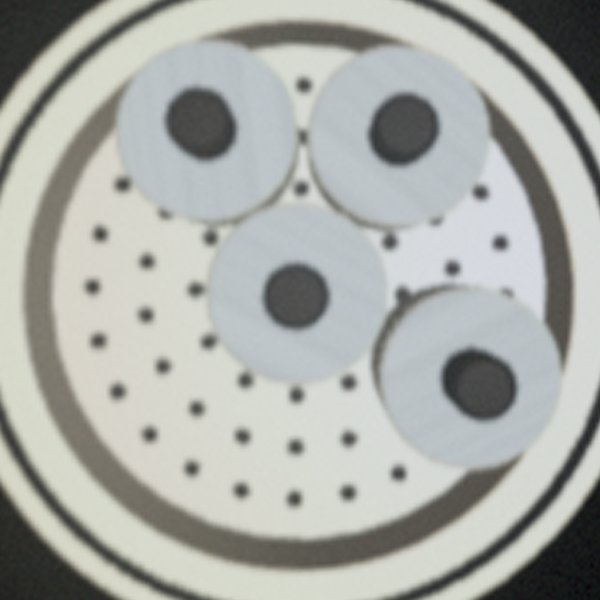

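```bash
python3 - <<'E'
from h import *
print(delta([549.4,-189.5,150],-np.pi/2))
E
python3 -m creep '[{"tx":11.5,"ty":11.6,"tz":-3.0,"wx":0,"wy":0,"wz":0,"gripper":0.3},{"tx":11.5,"ty":11.6,"tz":-3.0,"wx":0,"wy":0,"wz":0,"gripper":0.3},{"tx":11.5,"ty":11.6,"tz":-3.0,"wx":0,"wy":0,"wz":0,"gripper":0.3},{"tx":11.5,"ty":11.6,"tz":-3.0,"wx":0,"wy":0,"wz":0,"gripper":0.3},{"tx":11.5,"ty":11.6,"tz":-3.0,"wx":0,"wy":0,"wz":0,"gripper":0.3},{"tx":11.5,"ty":11.6,"tz":-3.0,"wx":0,"wy":0,"wz":0,"gripper":0.3}]'
python3 - <<'E'
from h import *
print(delta([549.4,-189.5,96],-np.pi/2))
c=capture("wrist");crop(c,"w3",80,150,480,420,2)
E
```

```text
(array([11.46, 11.66, -2.99]), array([-0.001,  0.   ,  0.001]))
time: 2.0
tool_pos: [548.4, -189.1, 147.1]
tcp_rot: [-1.963, 1.565, 2.749]
contact_force: [0.2, -0.8, 0.7]
grip_width: 31.7
(array([5.11, 0.13, 0.05]), array([-0.001, -0.002,  0.005]))
```

View pics/w3.png

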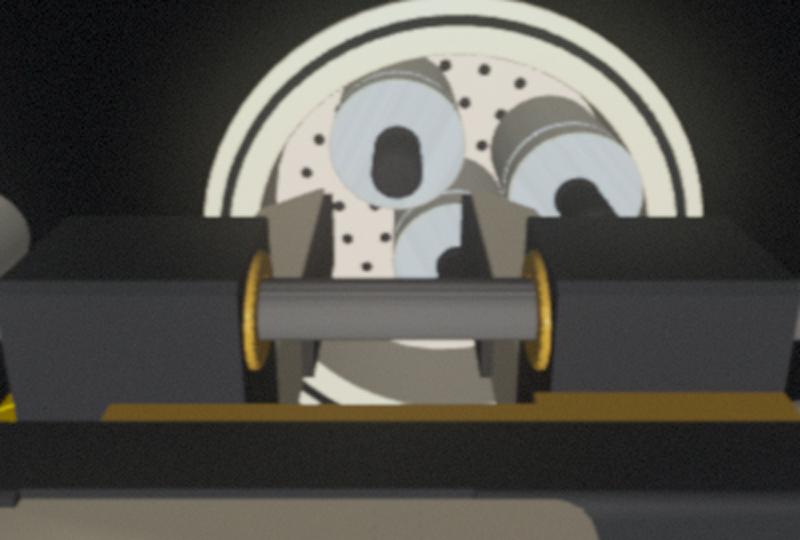

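```bash
python3 -m creep '[{"tx":2.5,"ty":0.1,"tz":0,"wx":0,"wy":0,"wz":0,"gripper":0.3},{"tx":5.1,"ty":0.1,"tz":0,"wx":0,"wy":0,"wz":0,"gripper":0.3},{"tx":5.1,"ty":0.1,"tz":0,"wx":0,"wy":0,"wz":0,"gripper":0.3},{"tx":5.1,"ty":0.1,"tz":0,"wx":0,"wy":0,"wz":0,"gripper":0.3}]'
```

```text
time: 2.38
tool_pos: [549.6, -189.8, 100.3]
tcp_rot: [0.575, 1.57, -0.998]
contact_force: [0.1, -1.7, -0.1]
grip_width: 32.0
```

```bash
python3 -m creep '[{"tx":0,"ty":0,"tz":0,"wx":0,"wy":0,"wz":0,"gripper":1},{"tx":0,"ty":0,"tz":0,"wx":0,"wy":0,"wz":0,"gripper":1},{"tx":0,"ty":0,"tz":0,"wx":0,"wy":0,"wz":0,"gripper":1},{"tx":0,"ty":0,"tz":0,"wx":0,"wy":0,"wz":0,"gripper":1}]'
python3 - <<'E'
from h import *
print(tool(),get_obs()["contact_force"])
E
```

```text
time: 2.72
tool_pos: [551.3, -189.1, 100.7]
tcp_rot: [1.141, 1.568, -0.43]
contact_force: [-1.3, 0.7, 7.2]
grip_width: 14.9
(array([ 551.33674309, -189.09143135,  100.71101053]), array([[ 2.92670274e-03,  9.99995680e-01, -2.72083278e-04],
       [-1.34106528e-03, -2.68159283e-04, -9.99999065e-01],
       [-9.99994818e-01,  2.92706488e-03,  1.34027466e-03]])) [-1.32275836  0.68353283  7.16385602]
```

```bash
python3 -m creep '[{"tx":-3,"ty":0,"tz":0,"wx":0,"wy":0,"wz":0,"gripper":1},{"tx":-5.5,"ty":0,"tz":0,"wx":0,"wy":0,"wz":0,"gripper":1},{"tx":-5.5,"ty":0,"tz":0,"wx":0,"wy":0,"wz":0,"gripper":1},{"tx":-5.5,"ty":0,"tz":0,"wx":0,"wy":0,"wz":0,"gripper":1}]'
python3 - <<'E'
from h import *
o=get_obs();print(tool(),o["contact_force"])
c=capture("wrist");crop(c,"w4",80,100,480,400,2)
print("covers",circs(c,92,507,-209,150,23,40)[:8])
print("held",circs(c,150,550,-189,100,23,40)[:8])
c=capture("side"); crop(c,"s4",130,150,280,290,4)
E
```

```text
time: 3.05
tool_pos: [551.4, -189.1, 155.6]
tcp_rot: [1.081, 1.567, -0.489]
contact_force: [-0.5, 0.0, -2.1]
grip_width: 15.2
(array([ 551.37160535, -189.06159953,  155.62553598]), array([[ 3.43847230e-03,  9.99994088e-01, -2.86538986e-05],
       [-1.83150564e-03, -2.23564013e-05, -9.99998323e-01],
       [-9.99992411e-01,  3.43851901e-03,  1.83141794e-03]])) [-0.51030607  0.04893382 -2.09560986]
covers [(np.float32(532.3), np.float32(-250.1), np.float32(23.4)), (np.float32(549.2), np.float32(-188.9), np.float32(22.9)), (np.float32(467.8), np.float32(-198.3), np.float32(22.5))]
held [(np.float32(553.8), np.float32(-190.8), np.float32(23.8)), (np.float32(554.9), np.float32(-236.6), np.float32(22.9))]
```

View pics/w4.png

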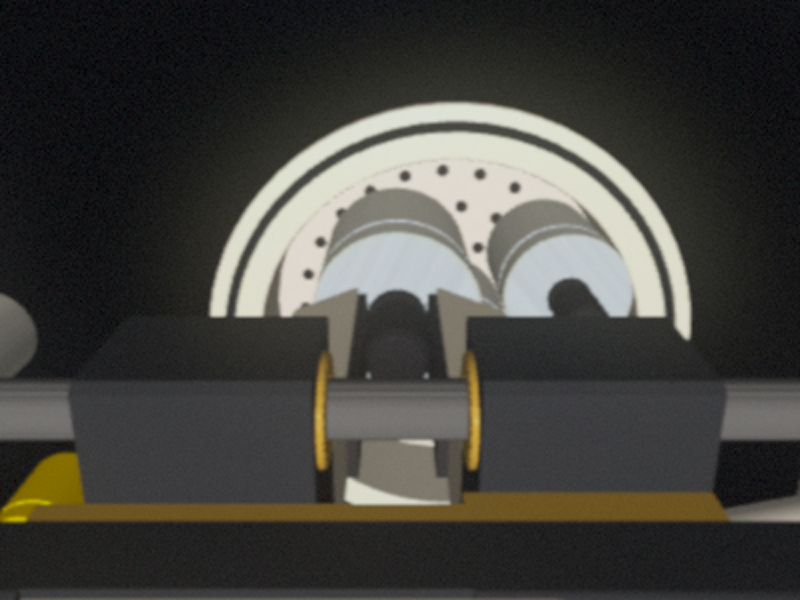

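View pics/s4.png

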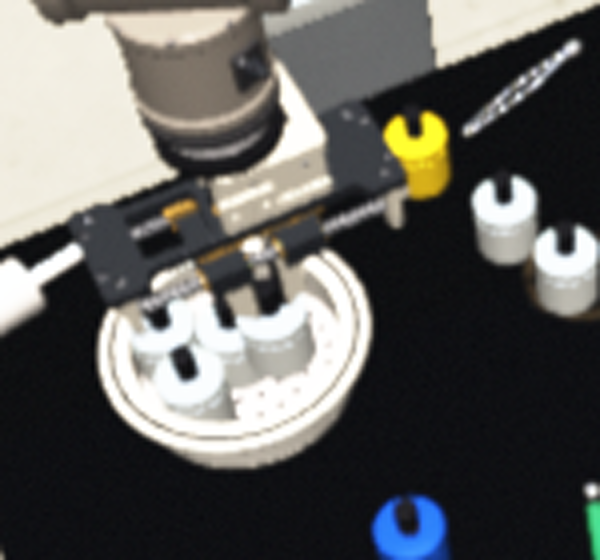

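```bash
python3 - <<'E'
from h import *
o=get_obs();print(tool()[0],o["contact_force"])
c=capture("wrist")
for z in (147,):
  print(circs(c,z,552,-189,90,23,40)[:3],circs(c,z,552,-189,90,23,60,10)[:3])
  cv2.imwrite("pics/r147.png",rect(c,z,552,-189,90,6)[:,:,::-1])
E
```

```text
[ 550.02028461 -188.42820604  153.18977357] [ 0.14784448  0.21014437 -0.49877255]
[(np.float32(551.4), np.float32(-188.8), np.float32(22.1)), (np.float32(585.6), np.float32(-158.1), np.float32(23.8))] [(np.float32(551.4), np.float32(-188.8), np.float32(22.1))]
```

View pics/r147.png

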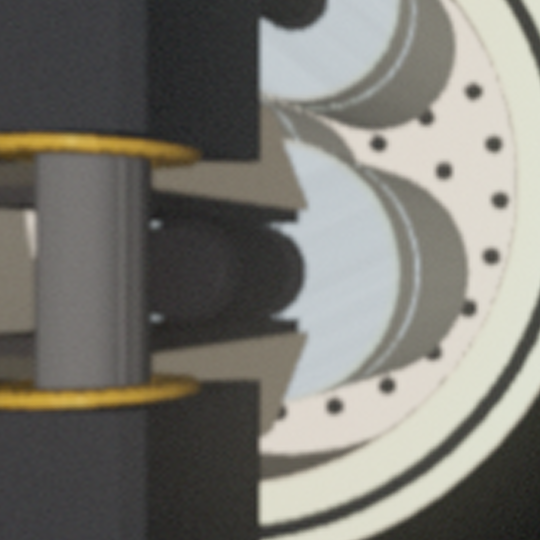

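```bash
python3 -m creep '[{"tx":0,"ty":0.49,"tz":1.82,"wx":0,"wy":0,"wz":0,"gripper":1},{"tx":0,"ty":0.49,"tz":1.82,"wx":0,"wy":0,"wz":0,"gripper":1},{"tx":2.5,"ty":0.49,"tz":1.82,"wx":0,"wy":0,"wz":0,"gripper":1},{"tx":4.0,"ty":0.49,"tz":1.82,"wx":0,"wy":0,"wz":0,"gripper":1},{"tx":5.0,"ty":0.49,"tz":1.82,"wx":0,"wy":0,"wz":0,"gripper":1},{"tx":5.0,"ty":0.49,"tz":1.82,"wx":0,"wy":0,"wz":0,"gripper":1},{"tx":5.0,"ty":0.49,"tz":1.82,"wx":0,"wy":0,"wz":0,"gripper":1}]'
python3 - <<'E'
from h import *
o=get_obs();print(tool()[0],o["contact_force"])
E
```

```text
time: 3.78
tool_pos: [555.1, -206.5, 103.2]
tcp_rot: [-2.054, 1.569, 2.659]
contact_force: [1.1, -0.4, -0.5]
grip_width: 15.0
[ 555.06462854 -206.5281234   103.18304116] [ 1.14883257 -0.43512942 -0.51416047]
```

Free so far; lower the last millimetres.

```bash
python3 -m creep '[{"tx":0.25,"ty":0,"tz":0,"wx":0,"wy":0,"wz":0,"gripper":1},{"tx":0.5,"ty":0,"tz":0,"wx":0,"wy":0,"wz":0,"gripper":1},{"tx":0.5,"ty":0,"tz":0,"wx":0,"wy":0,"wz":0,"gripper":1}]'
```

```text
time: 4.03
tool_pos: [555.9, -207.1, 99.4]
tcp_rot: [1.075, 1.569, -0.496]
contact_force: [0.2, 0.9, -1.7]
grip_width: 15.1
```

```bash
python3 -m creep '[{"tx":0.1,"ty":0,"tz":0,"wx":0,"wy":0,"wz":0,"gripper":1},{"tx":0.15,"ty":0,"tz":0,"wx":0,"wy":0,"wz":0,"gripper":1},{"tx":0.15,"ty":0,"tz":0,"wx":0,"wy":0,"wz":0,"gripper":1}]'
```

```text
time: 4.28
tool_pos: [556.6, -207.3, 99.0]
tcp_rot: [1.171, 1.567, -0.4]
contact_force: [1.0, 0.2, 6.8]
grip_width: 15.4
```

```bash
python3 -m creep '[{"tx":0,"ty":0,"tz":0,"wx":0,"wy":0,"wz":0,"gripper":0.3},{"tx":0,"ty":0,"tz":0,"wx":0,"wy":0,"wz":0,"gripper":0.3},{"tx":0,"ty":0,"tz":0,"wx":0,"wy":0,"wz":0,"gripper":0.3},{"tx":-3,"ty":0,"tz":0,"wx":0,"wy":0,"wz":0,"gripper":0.3},{"tx":-7,"ty":-4,"tz":0,"wx":0,"wy":0,"wz":0,"gripper":0.3},{"tx":-11,"ty":-8,"tz":0,"wx":0,"wy":0,"wz":0,"gripper":0.3},{"tx":-15,"ty":-12,"tz":0,"wx":0,"wy":0,"wz":0,"gripper":0.3},{"tx":-17,"ty":-12,"tz":0,"wx":0,"wy":0,"wz":0,"gripper":0.3}]'
python3 - <<'E'
from h import *
print(delta([430,-207,265],-np.pi/2))
E
```

```text
time: 4.95
tool_pos: [442.5, -206.1, 251.2]
tcp_rot: [-2.053, 1.567, 2.659]
contact_force: [0.6, -0.1, 0.4]
grip_width: 32.0
(array([-1.37, -1.25,  0.09]), array([-0.   , -0.002,  0.003]))
```

```bash
python3 -m creep '[{"tx":0,"ty":0,"tz":0,"wx":0,"wy":0,"wz":0,"gripper":0.3},{"tx":0,"ty":0,"tz":0,"wx":0,"wy":0,"wz":0,"gripper":0.3}]'
cat >> h.py <<'E'
def look(tag):
    c=capture("wrist")
    cv2.imwrite(f"pics/{tag}.png",rect(c,92,507,-209,150)[:,:,::-1])
    print(tool()[0].round(1),c["xyz"])
    print("flange",circs(c,78,507,-209,230,92,100)[:2],"bore",circs(c,78,507,-209,200,72,100)[:2])
    print("covers",circs(c,92,507,-209,150,23,40)[:8])
    print("knobs",circs(c,118,507,-209,150,8,30)[:8])
    return c
E
python3 - <<'E'
from h import *
look("r5")
E
```

```text
time: 5.12
tool_pos: [445.2, -207.5, 253.6]
tcp_rot: [0.954, 1.566, -0.618]
contact_force: [0.1, 0.3, -0.4]
grip_width: 32.1
[ 445.1 -207.1  251.8] [ 520.70572861 -207.48950099  410.78726689]
flange [(np.float32(506.2), np.float32(-209.4), np.float32(91.7))] bore [(np.float32(506.2), np.float32(-209.8), np.float32(71.5))]
covers [(np.float32(483.6), np.float32(-251.6), np.float32(22.9)), (np.float32(531.2), np.float32(-248.9), np.float32(23.8)), (np.float32(553.3), np.float32(-207.3), np.float32(23.4)), (np.float32(506.4), np.float32(-209.9), np.float32(23.4)), (np.float32(508.7), np.float32(-164.6), np.float32(23.8))]
knobs [(np.float32(506.4), np.float32(-210.7), np.float32(7.6)), (np.float32(552.9), np.float32(-207.7), np.float32(8.2)), (np.float32(530.8), np.float32(-248.2), np.float32(7.9)), (np.float32(483.6), np.float32(-250.8), np.float32(7.4)), (np.float32(510.9), np.float32(-145.1), np.float32(7.9)), (np.float32(565.3), np.float32(-242.6), np.float32(8.8)), (np.float32(505.3), np.float32(-275.2), np.float32(8.8)), (np.float32(473.4), np.float32(-155.2), np.float32(8.4))]
```

View pics/r5.png

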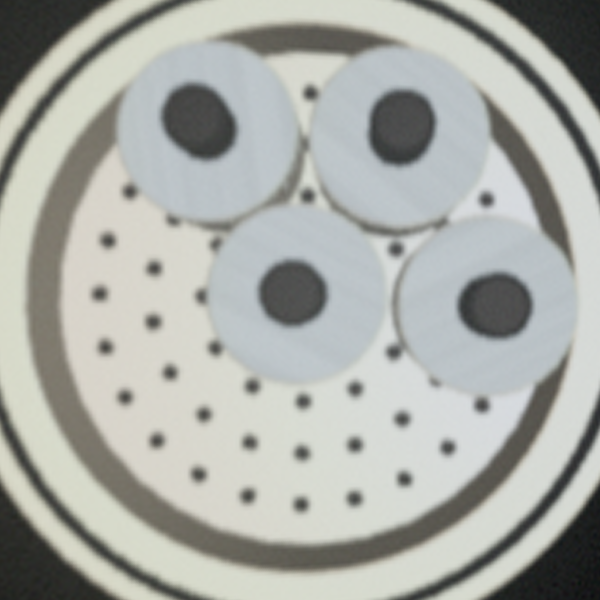

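```bash
python3 -m creep '[{"tx":-1,"ty":1.5,"tz":-23.7,"wx":0,"wy":0,"wz":0,"gripper":0.3},{"tx":-1,"ty":1.5,"tz":-23.7,"wx":0,"wy":0,"wz":0,"gripper":0.3},{"tx":-1,"ty":1.5,"tz":-23.7,"wx":0,"wy":0,"wz":0,"gripper":0.3},{"tx":-1,"ty":1.5,"tz":-23.7,"wx":0,"wy":0,"wz":0,"gripper":0.3},{"tx":-1,"ty":1.5,"tz":-23.7,"wx":0,"wy":0,"wz":0,"gripper":0.3},{"tx":-1,"ty":1.5,"tz":-23.7,"wx":0,"wy":0,"wz":0,"gripper":0.3},{"tx":-1,"ty":1.5,"tz":-23.7,"wx":0,"wy":0,"wz":0,"gripper":0.3},{"tx":-1,"ty":1.5,"tz":-23.7,"wx":0,"wy":0,"wz":0,"gripper":0.3}]'
python3 - <<'E'
from h import *
c=capture("wrist"); crop(c,"w6",0,0,560,420,1.4)
cv2.imwrite("pics/r6.png",rect(c,52,560,30,260,2.2)[:,:,::-1])
print("covers",circs(c,52,560,30,260,23,40)[:8])
import pickle; pickle.dump(c,open("w6.pkl","wb"))
print(tool()[0],c["xyz"])
E
```

```text
time: 5.83
tool_pos: [460.1, 31.8, 259.7]
tcp_rot: [-1.604, 1.568, 3.112]
contact_force: [0.1, 0.5, -0.2]
grip_width: 31.9
covers [(np.float32(474.8), np.float32(14.9), np.float32(23.4)), (np.float32(538.6), np.float32(31.8), np.float32(23.4)), (np.float32(639.8), np.float32(44.9), np.float32(22.5)), (np.float32(532.9), np.float32(142.1), np.float32(23.8)), (np.float32(465.8), np.float32(148.4), np.float32(23.4)), (np.float32(516.1), np.float32(94.4), np.float32(22.9))]
[460.12354632  30.65944275 259.76990236] [536.71946547  31.76383124 416.30747018]
```

View pics/r6.png

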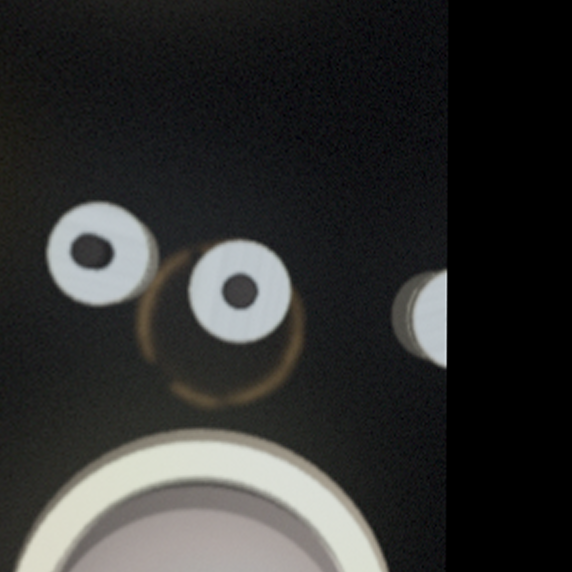

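View pics/w6.png

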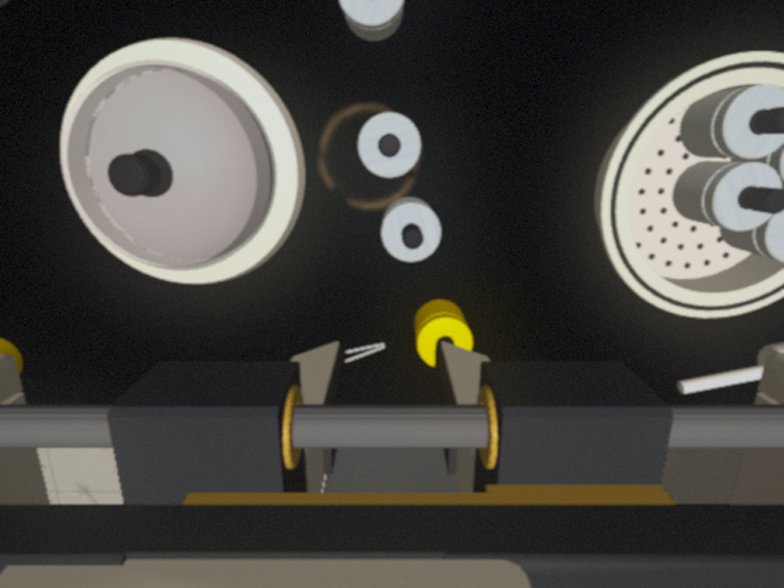

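```bash
python3 -m creep '[{"tx":3,"ty":1.45,"tz":1.6,"wx":0,"wy":0,"wz":0,"gripper":0.3},{"tx":7,"ty":1.45,"tz":1.6,"wx":0,"wy":0,"wz":0,"gripper":0.3},{"tx":11,"ty":1.45,"tz":1.6,"wx":0,"wy":0,"wz":0,"gripper":0.3},{"tx":15,"ty":1.45,"tz":1.6,"wx":0,"wy":0,"wz":0,"gripper":0.3},{"tx":18,"ty":1.45,"tz":1.6,"wx":0,"wy":0,"wz":0,"gripper":0.3},{"tx":20,"ty":1.45,"tz":1.6,"wx":0,"wy":0,"wz":0,"gripper":0.3},{"tx":20,"ty":1.45,"tz":1.6,"wx":0,"wy":0,"wz":0,"gripper":0.3},{"tx":20,"ty":1.45,"tz":1.6,"wx":0,"wy":0,"wz":0,"gripper":0.3}]'
python3 - <<'E'
from h import *
c=capture("wrist"); crop(c,"w7",130,150,430,420,2)
print(tool()[0],get_obs()["contact_force"])
E
```

```text
time: 6.55
tool_pos: [474.2, 13.1, 60.2]
tcp_rot: [-1.635, 1.567, 3.075]
contact_force: [0.4, -1.7, 0.3]
grip_width: 32.3
[475.2099991   13.17051535  61.47361818] [ 0.20146161 -0.05440439  0.72028681]
```

View pics/w7.png

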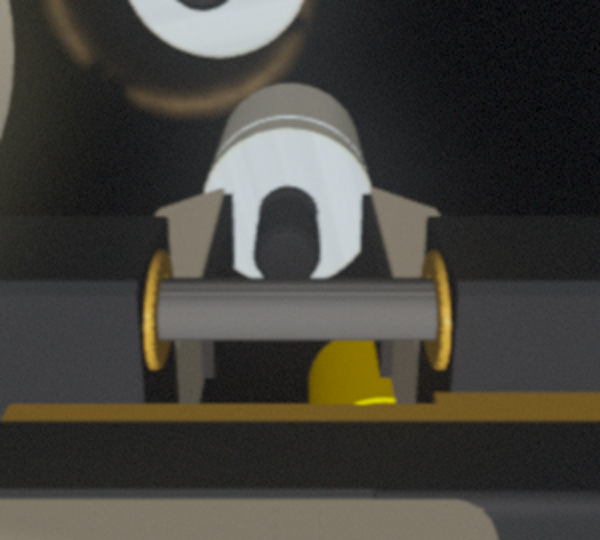

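```bash
python3 -m creep '[{"tx":0.2,"ty":0,"tz":-0.15,"wx":0,"wy":0,"wz":0,"gripper":0.3},{"tx":0.2,"ty":0,"tz":-0.15,"wx":0,"wy":0,"wz":0,"gripper":1},{"tx":0.2,"ty":0,"tz":-0.15,"wx":0,"wy":0,"wz":0,"gripper":1},{"tx":0.2,"ty":0,"tz":-0.15,"wx":0,"wy":0,"wz":0,"gripper":1},{"tx":0.2,"ty":0,"tz":-0.15,"wx":0,"wy":0,"wz":0,"gripper":1}]'
python3 - <<'E'
from h import *
print(tool(),get_obs()["contact_force"])
E
```

```text
time: 7.02
tool_pos: [475.3, 15.5, 60.0]
tcp_rot: [1.331, 1.569, -0.24]
contact_force: [-0.9, -0.9, 4.9]
grip_width: 14.6
(array([475.33918272,  15.53675224,  60.04342524]), array([[ 1.72298845e-03,  9.99998514e-01,  5.66824350e-05],
       [-4.21426639e-04,  5.74086284e-05, -9.99999910e-01],
       [-9.99998427e-01,  1.72296441e-03,  4.21524927e-04]])) [-0.85955748 -0.89550062  4.86459187]
```

```bash
python3 -m creep '[{"tx":-4,"ty":0,"tz":0,"wx":0,"wy":0,"wz":0,"gripper":1},{"tx":-7.5,"ty":0.6,"tz":2,"wx":0,"wy":0,"wz":0,"gripper":1},{"tx":-10.5,"ty":1.4,"tz":4.6,"wx":0,"wy":0,"wz":0,"gripper":1},{"tx":-12.8,"ty":2.4,"tz":7.9,"wx":0,"wy":0,"wz":0,"gripper":1},{"tx":-13.5,"ty":3.5,"tz":11.8,"wx":0,"wy":0,"wz":0,"gripper":1},{"tx":-13.5,"ty":4.6,"tz":15.6,"wx":0,"wy":0,"wz":0,"gripper":1},{"tx":-13.5,"ty":5.4,"tz":18.2,"wx":0,"wy":0,"wz":0,"gripper":1},{"tx":-13.5,"ty":5.4,"tz":18.2,"wx":0,"wy":0,"wz":0,"gripper":1}]'
python3 -m creep '[{"tx":0,"ty":0,"tz":0,"wx":0,"wy":0,"wz":0,"gripper":1},{"tx":0,"ty":0,"tz":0,"wx":0,"wy":0,"wz":0,"gripper":1}]'
python3 - <<'E'
from h import *
print(tool()[0],get_obs()["contact_force"])
c=capture("wrist"); crop(c,"w8",130,100,430,400,2)
E
```

```text
time: 7.68
tool_pos: [529.8, -171.4, 194.3]
tcp_rot: [0.589, 1.568, -0.986]
contact_force: [-0.9, -0.1, -1.4]
grip_width: 15.1
time: 7.85
tool_pos: [528.2, -165.7, 193.9]
tcp_rot: [-2.223, 1.569, 2.489]
contact_force: [0.2, 0.8, -0.1]
grip_width: 15.0
[ 528.20383079 -165.70565833  193.86654325] [ 0.24063595  0.80725098 -0.12613148]
```

View pics/w8.png

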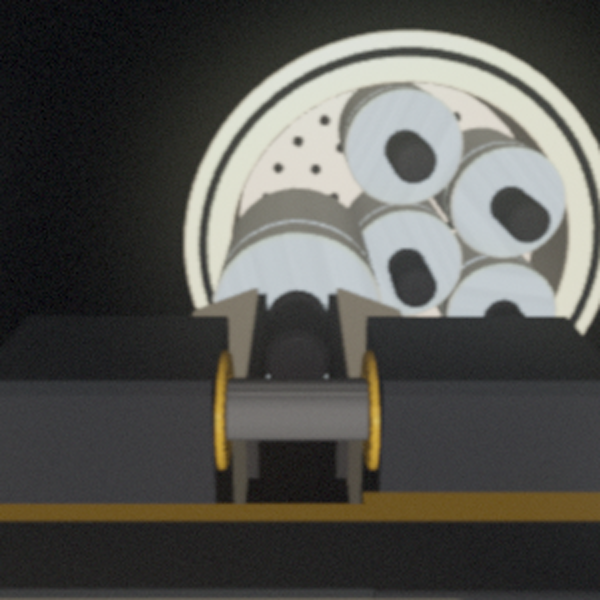

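```bash
python3 -m creep '[{"tx":2,"ty":0.05,"tz":0.1,"wx":0,"wy":0,"wz":0,"gripper":1},{"tx":4.5,"ty":0.05,"tz":0.1,"wx":0,"wy":0,"wz":0,"gripper":1},{"tx":6.5,"ty":0.05,"tz":0.1,"wx":0,"wy":0,"wz":0,"gripper":1},{"tx":8,"ty":0.05,"tz":0.1,"wx":0,"wy":0,"wz":0,"gripper":1},{"tx":8.8,"ty":0.05,"tz":0.1,"wx":0,"wy":0,"wz":0,"gripper":1},{"tx":8.8,"ty":0.05,"tz":0.1,"wx":0,"wy":0,"wz":0,"gripper":1},{"tx":8.8,"ty":0.05,"tz":0.1,"wx":0,"wy":0,"wz":0,"gripper":1}]'
python3 -m creep '[{"tx":0.25,"ty":0,"tz":0,"wx":0,"wy":0,"wz":0,"gripper":1},{"tx":0.35,"ty":0,"tz":0,"wx":0,"wy":0,"wz":0,"gripper":1},{"tx":0.35,"ty":0,"tz":0,"wx":0,"wy":0,"wz":0,"gripper":1}]'
```

```text
time: 8.48
tool_pos: [529.5, -166.7, 106.7]
tcp_rot: [0.827, 1.571, -0.743]
contact_force: [-0.3, -0.4, -0.1]
grip_width: 14.9
time: 8.73
tool_pos: [529.6, -167.5, 103.3]
tcp_rot: [1.063, 1.57, -0.508]
contact_force: [0.1, -0.3, -1.1]
grip_width: 15.4
```

```bash
python3 -m creep '[{"tx":0.15,"ty":0,"tz":0,"wx":0,"wy":0,"wz":0,"gripper":1},{"tx":0.25,"ty":0,"tz":0,"wx":0,"wy":0,"wz":0,"gripper":1},{"tx":0.25,"ty":0,"tz":0,"wx":0,"wy":0,"wz":0,"gripper":1},{"tx":0.25,"ty":0,"tz":0,"wx":0,"wy":0,"wz":0,"gripper":1}]'
```

```text
time: 9.07
tool_pos: [529.2, -167.5, 100.2]
tcp_rot: [-0.229, 1.571, -1.8]
contact_force: [-0.3, 0.7, -0.4]
grip_width: 15.0
```

```bash
python3 -m creep '[{"tx":0.1,"ty":0,"tz":0,"wx":0,"wy":0,"wz":0,"gripper":1},{"tx":0.15,"ty":0,"tz":0,"wx":0,"wy":0,"wz":0,"gripper":1},{"tx":0.15,"ty":0,"tz":0,"wx":0,"wy":0,"wz":0,"gripper":1}]'
```

```text
time: 9.32
tool_pos: [529.7, -167.6, 100.1]
tcp_rot: [1.041, 1.569, -0.53]
contact_force: [-2.8, 0.4, 8.5]
grip_width: 15.1
```

Seated (8.5 N). Release, rise and move back over the remaining bench cups.

```bash
python3 -m creep '[{"tx":0,"ty":0,"tz":0,"wx":0,"wy":0,"wz":0,"gripper":0.3},{"tx":0,"ty":0,"tz":0,"wx":0,"wy":0,"wz":0,"gripper":0.3},{"tx":0,"ty":0,"tz":0,"wx":0,"wy":0,"wz":0,"gripper":0.3},{"tx":-3,"ty":0,"tz":0,"wx":0,"wy":0,"wz":0,"gripper":0.3},{"tx":-7,"ty":-2,"tz":0,"wx":0,"wy":0,"wz":0,"gripper":0.3},{"tx":-11,"ty":-5,"tz":0,"wx":0,"wy":0,"wz":0,"gripper":0.3},{"tx":-15,"ty":-9,"tz":2,"wx":0,"wy":0,"wz":0,"gripper":0.3},{"tx":-15,"ty":-9,"tz":2,"wx":0,"wy":0,"wz":0,"gripper":0.3}]'
python3 - <<'E'
from h import *
c=look("r9")
crop(c,"w9",0,0,560,420,1.4)
E
```

```text
time: 9.98
tool_pos: [438.2, -187.7, 251.3]
tcp_rot: [0.838, 1.568, -0.732]
contact_force: [0.1, -0.9, -0.3]
grip_width: 32.4
[ 437.1 -189.5  254.6] [ 514.00803772 -187.66803427  408.36191953]
flange [(np.float32(506.2), np.float32(-209.8), np.float32(91.8))] bore [(np.float32(506.6), np.float32(-209.4), np.float32(71.4))]
covers [(np.float32(554.1), np.float32(-207.3), np.float32(22.9)), (np.float32(484.3), np.float32(-251.2), np.float32(22.5)), (np.float32(532.3), np.float32(-249.7), np.float32(22.9)), (np.float32(528.9), np.float32(-169.1), np.float32(23.8)), (np.float32(506.1), np.float32(-209.9), np.float32(23.4))]
knobs [(np.float32(506.1), np.float32(-209.9), np.float32(7.6)), (np.float32(527.4), np.float32(-168.3), np.float32(7.6)), (np.float32(531.6), np.float32(-249.3), np.float32(7.5)), (np.float32(483.9), np.float32(-250.8), np.float32(7.5)), (np.float32(553.3), np.float32(-207.3), np.float32(7.5)), (np.float32(509.8), np.float32(-143.6), np.float32(8.8)), (np.float32(437.4), np.float32(-215.2), np.float32(7.9))]
```

View pics/r9.png

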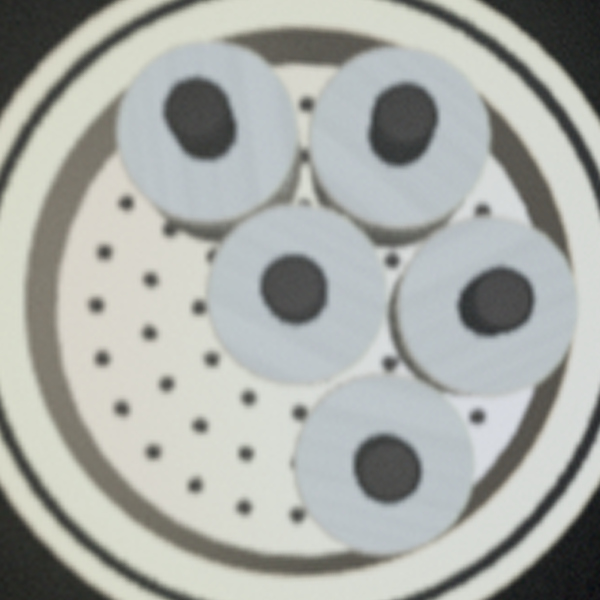

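```bash
python3 -m creep '[{"tx":0,"ty":1.7,"tz":-3.7,"wx":0,"wy":0,"wz":0,"gripper":0.3},{"tx":0,"ty":3.4,"tz":-7.4,"wx":0,"wy":0,"wz":0,"gripper":0.3},{"tx":0,"ty":5.1,"tz":-11.1,"wx":0,"wy":0,"wz":0,"gripper":0.3},{"tx":2,"ty":6.7,"tz":-14.3,"wx":0,"wy":0,"wz":0,"gripper":0.3},{"tx":4,"ty":8.2,"tz":-17.7,"wx":0,"wy":0,"wz":0,"gripper":0.3},{"tx":6,"ty":10.1,"tz":-22,"wx":0,"wy":0,"wz":0,"gripper":0.3},{"tx":9,"ty":10.1,"tz":-22,"wx":0,"wy":0,"wz":0,"gripper":0.3},{"tx":12,"ty":10.1,"tz":-22,"wx":0,"wy":0,"wz":0,"gripper":0.3}]'
python3 -m creep '[{"tx":0,"ty":0,"tz":0,"wx":0,"wy":0,"wz":0,"gripper":0.3},{"tx":0,"ty":0,"tz":0,"wx":0,"wy":0,"wz":0,"gripper":0.3}]'
python3 - <<'E'
from h import *
print(delta([538.6,31.8,60],-np.pi/2))
c=capture("wrist"); crop(c,"w10",130,100,430,400,2)
print(delta([538.6,31.8,60],-np.pi/2))
E
```

```text
time: 10.7
tool_pos: [541.3, 35.6, 127.4]
tcp_rot: [1.806, 1.569, 0.239]
contact_force: [0.3, 0.2, -0.3]
grip_width: 32.6
time: 10.87
tool_pos: [539.4, 32.7, 127.7]
tcp_rot: [-1.606, 1.567, 3.106]
contact_force: [-0.3, -0.9, -0.3]
grip_width: 32.2
(array([ 6.77, -0.06,  0.09]), array([ 0.   , -0.   ,  0.004]))
(array([ 6.94, -0.21,  0.05]), array([-0.001,  0.   , -0.   ]))
```

View pics/w10.png

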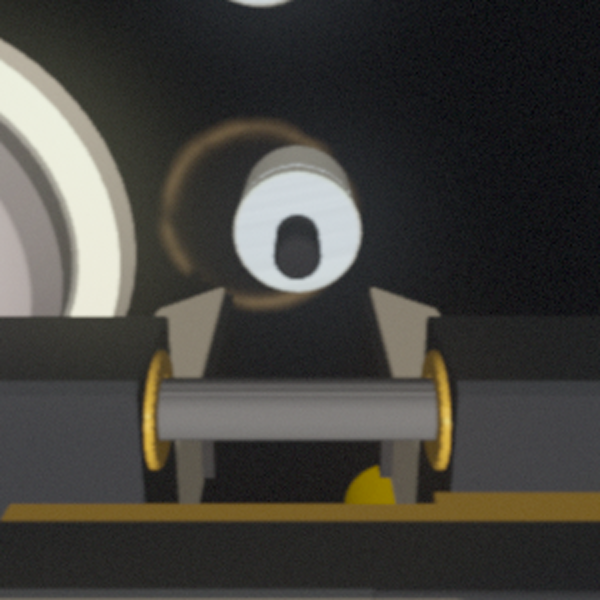

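```bash
python3 -m creep '[{"tx":3.5,"ty":-0.1,"tz":0,"wx":0,"wy":0,"wz":0,"gripper":0.3},{"tx":6,"ty":-0.1,"tz":0,"wx":0,"wy":0,"wz":0,"gripper":0.3},{"tx":6.9,"ty":-0.1,"tz":0,"wx":0,"wy":0,"wz":0,"gripper":0.3},{"tx":6.9,"ty":-0.1,"tz":0,"wx":0,"wy":0,"wz":0,"gripper":0.5},{"tx":6.9,"ty":-0.1,"tz":0,"wx":0,"wy":0,"wz":0,"gripper":1},{"tx":6.9,"ty":-0.1,"tz":0,"wx":0,"wy":0,"wz":0,"gripper":1},{"tx":6.9,"ty":-0.1,"tz":0,"wx":0,"wy":0,"wz":0,"gripper":1},{"tx":6.9,"ty":-0.1,"tz":0,"wx":0,"wy":0,"wz":0,"gripper":1}]'
python3 - <<'E'
from h import *
print(tool()[0],get_obs()["contact_force"])
E
```

```text
time: 11.58
tool_pos: [540.9, 32.4, 61.8]
tcp_rot: [1.481, 1.566, -0.09]
contact_force: [-1.0, 1.6, 7.4]
grip_width: 14.8
[540.93501713  32.44482884  61.78433049] [-0.97501097  1.61136231  7.35266284]
```

```bash
python3 -m creep '[{"tx":-4,"ty":0,"tz":0,"wx":0,"wy":0,"wz":0,"gripper":1},{"tx":-7.5,"ty":-0.6,"tz":2,"wx":0,"wy":0,"wz":0,"gripper":1},{"tx":-10.5,"ty":-1.4,"tz":4.6,"wx":0,"wy":0,"wz":0,"gripper":1},{"tx":-12.8,"ty":-2.4,"tz":7.9,"wx":0,"wy":0,"wz":0,"gripper":1},{"tx":-13.5,"ty":-3.5,"tz":11.8,"wx":0,"wy":0,"wz":0,"gripper":1},{"tx":-13.5,"ty":-4.7,"tz":15.6,"wx":0,"wy":0,"wz":0,"gripper":1},{"tx":-13.5,"ty":-5.67,"tz":19,"wx":0,"wy":0,"wz":0,"gripper":1},{"tx":-13.5,"ty":-5.67,"tz":20.05,"wx":0,"wy":0,"wz":0,"gripper":1}]'
python3 -m creep '[{"tx":0,"ty":0,"tz":0,"wx":0,"wy":0,"wz":0,"gripper":1},{"tx":2.5,"ty":0,"tz":0,"wx":0,"wy":0,"wz":0,"gripper":1},{"tx":5,"ty":0,"tz":0,"wx":0,"wy":0,"wz":0,"gripper":1},{"tx":7,"ty":0,"tz":0,"wx":0,"wy":0,"wz":0,"gripper":1},{"tx":8.3,"ty":0,"tz":0,"wx":0,"wy":0,"wz":0,"gripper":1},{"tx":9,"ty":0,"tz":0,"wx":0,"wy":0,"wz":0,"gripper":1},{"tx":9,"ty":0,"tz":0,"wx":0,"wy":0,"wz":0,"gripper":1},{"tx":9,"ty":0,"tz":0,"wx":0,"wy":0,"wz":0,"gripper":1}]'
python3 - <<'E'
from h import *
print(tool()[0],get_obs()["contact_force"])
E
```

```text
time: 12.25
tool_pos: [481.1, -171.9, 195.8]
tcp_rot: [0.3, 1.568, -1.274]
contact_force: [0.7, -0.8, -1.1]
grip_width: 15.2
time: 12.92
tool_pos: [483.0, -167.2, 105.0]
tcp_rot: [-3.02, 1.571, 1.693]
contact_force: [0.1, -0.1, -0.8]
grip_width: 15.0
[ 482.95169027 -167.20910868  105.02286827] [ 0.11508697 -0.10038464 -0.81178439]
```

```bash
python3 -m creep '[{"tx":0.2,"ty":0,"tz":0,"wx":0,"wy":0,"wz":0,"gripper":1},{"tx":0.3,"ty":0,"tz":0,"wx":0,"wy":0,"wz":0,"gripper":1},{"tx":0.35,"ty":0,"tz":0,"wx":0,"wy":0,"wz":0,"gripper":1},{"tx":0.35,"ty":0,"tz":0,"wx":0,"wy":0,"wz":0,"gripper":1}]'
```

```text
time: 13.25
tool_pos: [482.6, -167.8, 101.5]
tcp_rot: [1.334, 1.571, -0.237]
contact_force: [0.9, -0.3, -1.1]
grip_width: 15.0
```

```bash
python3 -m creep '[{"tx":0.1,"ty":0,"tz":0,"wx":0,"wy":0,"wz":0,"gripper":1},{"tx":0.2,"ty":0,"tz":0,"wx":0,"wy":0,"wz":0,"gripper":1},{"tx":0.2,"ty":0,"tz":0,"wx":0,"wy":0,"wz":0,"gripper":1}]'
```

```text
time: 13.5
tool_pos: [482.8, -168.1, 100.4]
tcp_rot: [1.004, 1.57, -0.567]
contact_force: [-2.4, 0.4, 7.7]
grip_width: 15.2
```

```bash
python3 -m creep '[{"tx":0,"ty":0,"tz":0,"wx":0,"wy":0,"wz":0,"gripper":0.3},{"tx":0,"ty":0,"tz":0,"wx":0,"wy":0,"wz":0,"gripper":0.3},{"tx":0,"ty":0,"tz":0,"wx":0,"wy":0,"wz":0,"gripper":0.3},{"tx":-3,"ty":0,"tz":0,"wx":0,"wy":0,"wz":0,"gripper":0.3},{"tx":-7,"ty":-1,"tz":0,"wx":0,"wy":0,"wz":0,"gripper":0.3},{"tx":-11,"ty":-2,"tz":1,"wx":0,"wy":0,"wz":0,"gripper":0.3},{"tx":-15,"ty":-4,"tz":2,"wx":0,"wy":0,"wz":0,"gripper":0.3},{"tx":-15,"ty":-4,"tz":2,"wx":0,"wy":0,"wz":0,"gripper":0.3}]'
python3 - <<'E'
from h import *
c=look("r11")
print(delta([600,42,130],-np.pi/2))
E
```

```text
time: 14.17
tool_pos: [443.1, -190.0, 255.5]
tcp_rot: [0.922, 1.561, -0.65]
contact_force: [1.0, -0.2, 0.2]
grip_width: 32.4
[ 443.1 -189.5  253.4] [ 517.99924346 -189.49575418  413.00864755]
flange [(np.float32(505.8), np.float32(-209.8), np.float32(91.4))] bore [(np.float32(506.2), np.float32(-209.4), np.float32(71.5))]
covers [(np.float32(552.9), np.float32(-207.3), np.float32(23.8)), (np.float32(506.1), np.float32(-209.2), np.float32(23.8)), (np.float32(484.3), np.float32(-251.6), np.float32(22.5)), (np.float32(530.8), np.float32(-250.4), np.float32(23.8)), (np.float32(480.6), np.float32(-168.7), np.float32(22.5)), (np.float32(527.4), np.float32(-169.1), np.float32(23.8))]
knobs [(np.float32(527.4), np.float32(-168.3), np.float32(7.9)), (np.float32(480.6), np.float32(-168.7), np.float32(7.5)), (np.float32(506.4), np.float32(-209.6), np.float32(7.5)), (np.float32(551.8), np.float32(-206.2), np.float32(7.5)), (np.float32(483.6), np.float32(-251.2), np.float32(7.4)), (np.float32(531.6), np.float32(-248.9), np.float32(7.9)), (np.float32(562.7), np.float32(-240.3), np.float32(8.4)), (np.float32(446.8), np.float32(-185.6), np.float32(7.9))]
(array([ 12.34,  15.57, -23.24]), array([-0.002,  0.005, -0.007]))
```

View pics/r11.png

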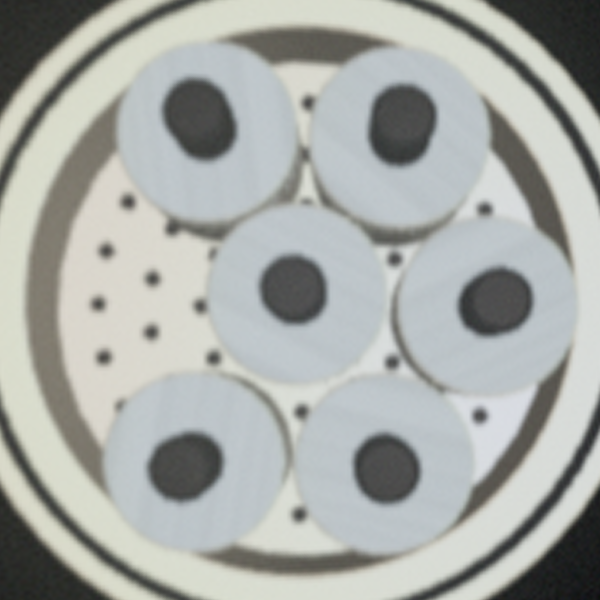

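```bash
python3 -m creep '[{"tx":0,"ty":2.6,"tz":-3.1,"wx":0,"wy":0,"wz":0,"gripper":0.3},{"tx":0,"ty":5.2,"tz":-6.2,"wx":0,"wy":0,"wz":0,"gripper":0.3},{"tx":0,"ty":7.8,"tz":-9.3,"wx":0,"wy":0,"wz":0,"gripper":0.3},{"tx":1,"ty":10.3,"tz":-12.3,"wx":0,"wy":0,"wz":0,"gripper":0.3},{"tx":3,"ty":12.7,"tz":-15.1,"wx":0,"wy":0,"wz":0,"gripper":0.3},{"tx":5,"ty":15,"tz":-17.8,"wx":0,"wy":0,"wz":0,"gripper":0.3},{"tx":7,"ty":17.3,"tz":-20.6,"wx":0,"wy":0,"wz":0,"gripper":0.3},{"tx":9,"ty":19.6,"tz":-23.4,"wx":0,"wy":0,"wz":0,"gripper":0.3}]'
python3 -m creep '[{"tx":3,"ty":0,"tz":0,"wx":0,"wy":0,"wz":0,"gripper":0.3},{"tx":3.3,"ty":0,"tz":0,"wx":0,"wy":0,"wz":0,"gripper":0.3},{"tx":3.3,"ty":0,"tz":0,"wx":0,"wy":0,"wz":0,"gripper":0.3}]'
python3 - <<'E'
from h import *
c=capture("wrist"); crop(c,"w12",130,100,430,400,2)
print(tool()[0],circs(c,52,640,45,100,23,40),circs(c,78,640,45,60,8,30)[:3])
E
```

```text
time: 14.88
tool_pos: [638.8, 48.2, 156.0]
tcp_rot: [-1.636, 1.568, 3.077]
contact_force: [0.8, -0.1, 0.9]
grip_width: 32.2
time: 15.13
tool_pos: [636.4, 46.5, 122.5]
tcp_rot: [-1.582, 1.563, 3.131]
contact_force: [-0.4, 0.2, 0.6]
grip_width: 32.2
[637.6751278   45.78569038 125.08348205] [(np.float32(641.6), np.float32(44.7), np.float32(22.9))] [(np.float32(642.4), np.float32(44.8), np.float32(7.4))]
```

View pics/w12.png

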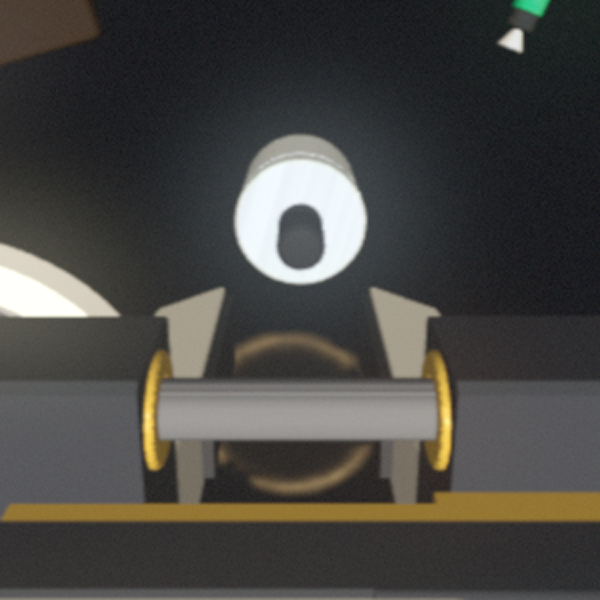

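```bash
python3 -m creep '[{"tx":3.5,"ty":0.35,"tz":0.07,"wx":0,"wy":0,"wz":0,"gripper":0.3},{"tx":5.6,"ty":0.35,"tz":0.07,"wx":0,"wy":0,"wz":0,"gripper":0.3},{"tx":6.4,"ty":0.35,"tz":0.07,"wx":0,"wy":0,"wz":0,"gripper":0.3},{"tx":6.4,"ty":0.35,"tz":0.07,"wx":0,"wy":0,"wz":0,"gripper":0.5},{"tx":6.4,"ty":0.35,"tz":0.07,"wx":0,"wy":0,"wz":0,"gripper":1},{"tx":6.4,"ty":0.35,"tz":0.07,"wx":0,"wy":0,"wz":0,"gripper":1},{"tx":6.4,"ty":0.35,"tz":0.07,"wx":0,"wy":0,"wz":0,"gripper":1},{"tx":6.4,"ty":0.35,"tz":0.07,"wx":0,"wy":0,"wz":0,"gripper":1}]'
python3 - <<'E'
from h import *
print(tool()[0],get_obs()["contact_force"])
E
```

```text
time: 15.85
tool_pos: [643.4, 45.3, 64.6]
tcp_rot: [1.512, 1.567, -0.059]
contact_force: [-0.6, 0.9, 6.4]
grip_width: 14.9
[643.43763886  45.30701639  64.57462328] [-0.57628966  0.87122597  6.38333904]
```

```bash
python3 -m creep '[{"tx":-4,"ty":0,"tz":0,"wx":0,"wy":0,"wz":0,"gripper":1},{"tx":-7.5,"ty":-1.1,"tz":1.5,"wx":0,"wy":0,"wz":0,"gripper":1},{"tx":-10.5,"ty":-2.5,"tz":3.8,"wx":0,"wy":0,"wz":0,"gripper":1},{"tx":-12.8,"ty":-4.5,"tz":6.5,"wx":0,"wy":0,"wz":0,"gripper":1},{"tx":-14,"ty":-6.8,"tz":9.6,"wx":0,"wy":0,"wz":0,"gripper":1},{"tx":-14,"ty":-9.2,"tz":12.9,"wx":0,"wy":0,"wz":0,"gripper":1},{"tx":-14,"ty":-11.6,"tz":16.2,"wx":0,"wy":0,"wz":0,"gripper":1},{"tx":-14,"ty":-14,"tz":19.5,"wx":0,"wy":0,"wz":0,"gripper":1}]'
python3 -m creep '[{"tx":0,"ty":-2.2,"tz":3.0,"wx":0,"wy":0,"wz":0,"gripper":1},{"tx":0,"ty":-4.27,"tz":5.98,"wx":0,"wy":0,"wz":0,"gripper":1},{"tx":0,"ty":-4.27,"tz":5.98,"wx":0,"wy":0,"wz":0,"gripper":1},{"tx":3,"ty":-4.27,"tz":5.98,"wx":0,"wy":0,"wz":0,"gripper":1},{"tx":3,"ty":-4.27,"tz":5.98,"wx":0,"wy":0,"wz":0,"gripper":1},{"tx":3,"ty":-4.27,"tz":5.98,"wx":0,"wy":0,"wz":0,"gripper":1}]'
python3 - <<'E'
from h import *
print(tool()[0],get_obs()["contact_force"])
c=capture("wrist"); print(tool()[0]); crop(c,"w13",130,100,430,400,2)
capture("scene"); print(tool()[0])
c=capture("side"); print(tool()[0]); crop(c,"s13",120,140,270,290,4)
E
```

```text
time: 16.52
tool_pos: [500.8, -150.7, 203.3]
tcp_rot: [1.014, 1.569, -0.557]
contact_force: [0.8, -1.0, -1.8]
grip_width: 14.8
time: 17.02
tool_pos: [458.7, -208.7, 171.8]
tcp_rot: [-2.171, 1.568, 2.541]
contact_force: [-0.0, 0.8, -0.2]
grip_width: 14.6
[ 458.69677313 -208.65157356  171.80628305] [-0.03251306  0.84065202 -0.17318142]
[ 459.55223902 -208.92834605  172.74779126]
[ 460.03351196 -209.09747008  173.22955799]
[ 460.2204425  -209.16975551  173.37983084]
```

View pics/w13.png

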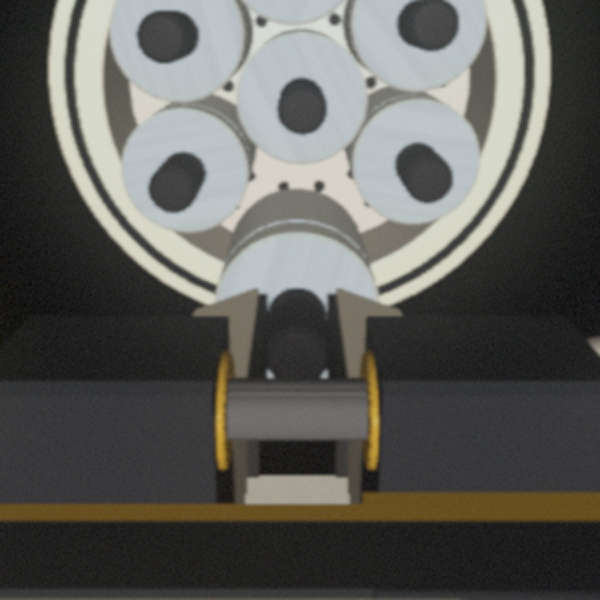

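```bash
python3 -m creep '[{"tx":2,"ty":0.03,"tz":0.03,"wx":0,"wy":0,"wz":0,"gripper":1},{"tx":3,"ty":0.03,"tz":0.03,"wx":0,"wy":0,"wz":0,"gripper":1},{"tx":4,"ty":0.03,"tz":0.03,"wx":0,"wy":0,"wz":0,"gripper":1},{"tx":5,"ty":0.03,"tz":0.03,"wx":0,"wy":0,"wz":0,"gripper":1},{"tx":5.8,"ty":0.03,"tz":0.03,"wx":0,"wy":0,"wz":0,"gripper":1},{"tx":5.8,"ty":0.03,"tz":0.03,"wx":0,"wy":0,"wz":0,"gripper":1},{"tx":5.8,"ty":0.03,"tz":0.03,"wx":0,"wy":0,"wz":0,"gripper":1}]'
```

```text
time: 17.75
tool_pos: [459.6, -209.6, 113.9]
tcp_rot: [-2.097, 1.57, 2.616]
contact_force: [-0.3, -0.4, -0.5]
grip_width: 14.6
```

```bash
python3 -m creep '[{"tx":0.3,"ty":0.03,"tz":0,"wx":0,"wy":0,"wz":0,"gripper":1},{"tx":0.55,"ty":0.03,"tz":0,"wx":0,"wy":0,"wz":0,"gripper":1},{"tx":0.75,"ty":0.03,"tz":0,"wx":0,"wy":0,"wz":0,"gripper":1},{"tx":0.75,"ty":0.03,"tz":0,"wx":0,"wy":0,"wz":0,"gripper":1},{"tx":0.75,"ty":0.03,"tz":0,"wx":0,"wy":0,"wz":0,"gripper":1}]'
```

```text
time: 18.17
tool_pos: [459.9, -209.7, 106.8]
tcp_rot: [0.101, 1.571, -1.47]
contact_force: [0.1, 0.5, -1.0]
grip_width: 15.1
```

```bash
python3 -m creep '[{"tx":0.1,"ty":0.03,"tz":0,"wx":0,"wy":0,"wz":0,"gripper":1},{"tx":0.2,"ty":0.03,"tz":0,"wx":0,"wy":0,"wz":0,"gripper":1},{"tx":0.25,"ty":0.03,"tz":0,"wx":0,"wy":0,"wz":0,"gripper":1},{"tx":0.25,"ty":0.03,"tz":0,"wx":0,"wy":0,"wz":0,"gripper":1}]'
```

```text
time: 18.5
tool_pos: [460.4, -209.7, 104.6]
tcp_rot: [1.031, 1.57, -0.54]
contact_force: [-0.3, 0.2, 3.4]
grip_width: 14.6
```

```bash
python3 -m creep '[{"tx":0,"ty":0,"tz":0,"wx":0,"wy":0,"wz":0,"gripper":0.3},{"tx":0,"ty":0,"tz":0,"wx":0,"wy":0,"wz":0,"gripper":0.3},{"tx":0,"ty":0,"tz":0,"wx":0,"wy":0,"wz":0,"gripper":0.3},{"tx":-3,"ty":0,"tz":0,"wx":0,"wy":0,"wz":0,"gripper":0.3},{"tx":-7,"ty":-0.5,"tz":0,"wx":0,"wy":0,"wz":0,"gripper":0},{"tx":-11,"ty":-1,"tz":0,"wx":0,"wy":0,"wz":0,"gripper":0},{"tx":-15,"ty":-2,"tz":0,"wx":0,"wy":0,"wz":0,"gripper":0},{"tx":-15,"ty":-2,"tz":0,"wx":0,"wy":0,"wz":0,"gripper":0}]'
python3 - <<'E'
from h import *
c=look("r14"); P=cloud(c)
for x,y in [(553,-207),(531,-249),(484,-251.4),(459,-210),(480.6,-168.7),(528,-168.7),(506.3,-209.8)]:
    v=[P[int(round(b)),int(round(a))][2] for dx,dy in [(14,0),(-14,0),(0,14),(0,-14)] for a,b in [proj(c,[x+dx,y+dy,92])]]
    print(x,y,np.round(v,1))
E
```

```text
time: 19.17
tool_pos: [442.1, -211.4, 261.9]
tcp_rot: [0.941, 1.557, -0.63]
contact_force: [1.7, 0.1, 0.7]
grip_width: 45.8
[ 441.5 -210.8  258.3] [ 516.50052308 -210.58134544  419.5904128 ]
flange [(np.float32(506.2), np.float32(-209.8), np.float32(91.9))] bore [(np.float32(506.6), np.float32(-209.8), np.float32(71.5))]
covers [(np.float32(527.8), np.float32(-169.4), np.float32(23.8)), (np.float32(552.9), np.float32(-206.6), np.float32(23.8)), (np.float32(480.2), np.float32(-169.1), np.float32(22.9)), (np.float32(483.9), np.float32(-251.6), np.float32(22.9)), (np.float32(506.1), np.float32(-211.4), np.float32(23.8)), (np.float32(458.4), np.float32(-209.9), np.float32(22.9)), (np.float32(532.3), np.float32(-250.1), np.float32(22.9))]
knobs [(np.float32(506.1), np.float32(-210.7), np.float32(7.5)), (np.float32(553.7), np.float32(-207.7), np.float32(7.4)), (np.float32(483.6), np.float32(-251.2), np.float32(7.5)), (np.float32(531.6), np.float32(-249.3), np.float32(7.9)), (np.float32(480.2), np.float32(-169.1), np.float32(7.4)), (np.float32(528.2), np.float32(-169.8), np.float32(8.8)), (np.float32(458.4), np.float32(-209.9), np.float32(7.4)), (np.float32(502.7), np.float32(-145.4), np.float32(7.9))]
553 -207 [92.6 92.2 92.5 91.2]
531 -249 [92.1 91.8 90.9 92. ]
484 -251.4 [91.5 90.4 90.5 91.5]
459 -210 [ 91.4 114.9  88.9  92.3]
480.6 -168.7 [92.9 90.4 91.9 91.4]
528 -168.7 [91.7 92.2 91.2 91.5]
506.3 -209.8 [91.1 90.2 90.  91.4]
```

View pics/r14.png

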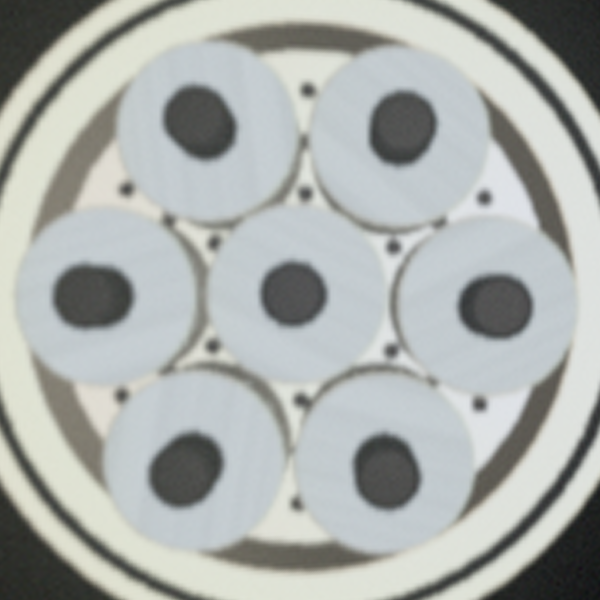

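```bash
python3 -m creep '[{"tx":0,"ty":2,"tz":-41,"wx":0,"wy":0,"wz":0,"gripper":0},{"tx":0,"ty":2,"tz":-41,"wx":0,"wy":0,"wz":0,"gripper":0},{"tx":0,"ty":2,"tz":-41,"wx":0,"wy":0,"wz":0,"gripper":0},{"tx":0,"ty":2,"tz":-41,"wx":0,"wy":0,"wz":0,"gripper":0},{"tx":0,"ty":2,"tz":-41,"wx":0,"wy":0,"wz":0,"gripper":0},{"tx":0,"ty":2,"tz":-41,"wx":0,"wy":0,"wz":0,"gripper":0},{"tx":0,"ty":2,"tz":-41,"wx":0,"wy":0,"wz":0,"gripper":0},{"tx":0,"ty":2,"tz":-41,"wx":0,"wy":0,"wz":0,"gripper":0}]'
python3 - <<'E'
from h import *
print(delta([460,205,262],-np.pi/2))
E
```

```text
time: 19.88
tool_pos: [455.8, 125.3, 252.9]
tcp_rot: [-1.42, 1.569, -2.991]
contact_force: [1.6, 0.2, 0.5]
grip_width: 46.1
(array([-0.92,  0.42, -7.97]), array([-0.   ,  0.   ,  0.002]))
```

```bash
python3 -m creep '[{"tx":0,"ty":0.4,"tz":-7.6,"wx":0,"wy":0,"wz":0,"gripper":0},{"tx":0,"ty":0.4,"tz":-7.6,"wx":0,"wy":0,"wz":0,"gripper":0},{"tx":0,"ty":0.4,"tz":-7.6,"wx":0,"wy":0,"wz":0,"gripper":0},{"tx":0,"ty":0.4,"tz":-7.6,"wx":0,"wy":0,"wz":0,"gripper":0}]'
python3 - <<'E'
from h import *
c=capture("wrist"); crop(c,"w15",0,0,560,420,1.4)
print(tool()[0])
print("outer",circs(c,2,515,205,260,101,100,s=3,dr=2)[:3])
print("knob",circs(c,96,515,205,120,14,40,dr=1.5)[:3])
cv2.imwrite("pics/r15.png",rect(c,96,515,205,120,5)[:,:,::-1])
cv2.imwrite("pics/r15b.png",rect(c,2,515,205,240,2.5)[:,:,::-1])
E
```

```text
time: 20.22
tool_pos: [459.7, 200.8, 252.5]
tcp_rot: [-1.228, 1.568, -2.795]
contact_force: [0.2, -0.1, 0.0]
grip_width: 45.6
[459.97056236 199.41274158 252.72769799]
outer [(np.float32(518.8), np.float32(205.2), np.float32(100.3))]
knob [(np.float32(520.4), np.float32(205.2), np.float32(14.7))]
```

View pics/r15.png

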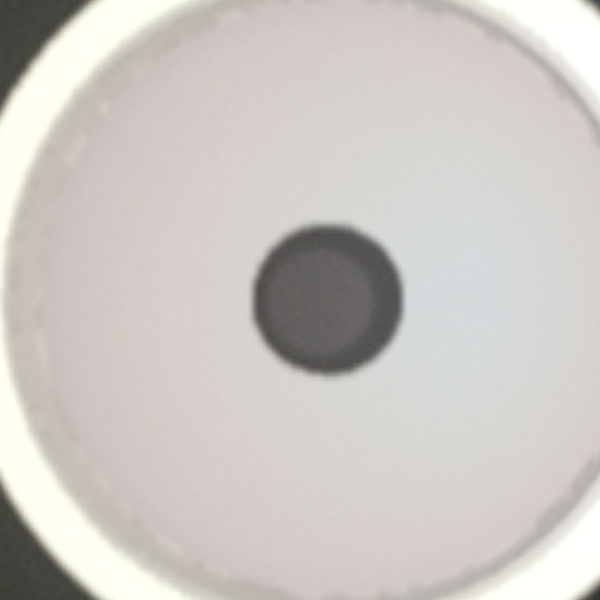

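View pics/w15.png

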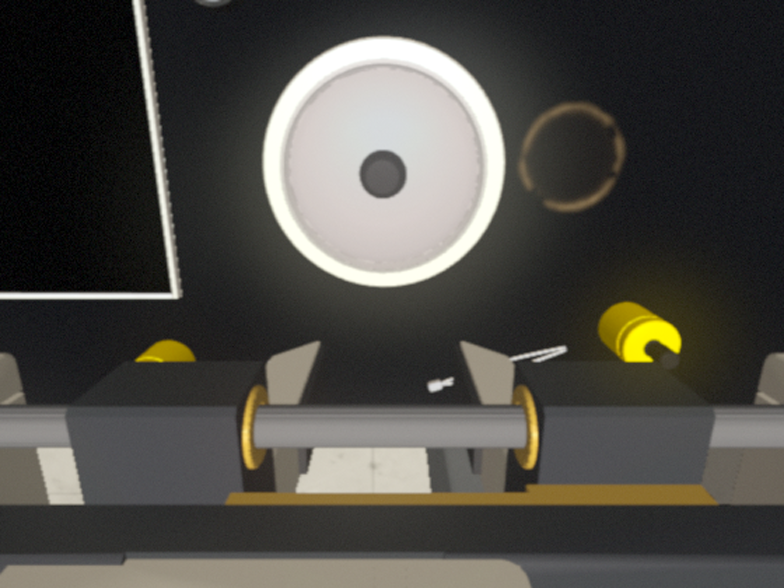

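```bash
python3 -m creep '[{"tx":2,"ty":3.5,"tz":-0.5,"wx":0,"wy":0,"wz":0,"gripper":0},{"tx":5,"ty":5.9,"tz":-0.5,"wx":0,"wy":0,"wz":0,"gripper":0},{"tx":9,"ty":5.9,"tz":-0.5,"wx":0,"wy":0,"wz":0,"gripper":0},{"tx":12.3,"ty":5.9,"tz":-0.5,"wx":0,"wy":0,"wz":0,"gripper":0},{"tx":12.3,"ty":5.9,"tz":-0.5,"wx":0,"wy":0,"wz":0,"gripper":0},{"tx":12.3,"ty":5.9,"tz":-0.5,"wx":0,"wy":0,"wz":0,"gripper":0}]'
python3 - <<'E'
from h import *
c=capture("wrist"); crop(c,"w16",130,100,430,400,2)
print(delta([519.5,205.2,68],-np.pi/2),circs(c,96,515,205,120,14,40,dr=1.5)[:3])
E
```

```text
time: 20.77
tool_pos: [518.8, 202.5, 130.0]
tcp_rot: [-1.267, 1.566, -2.84]
contact_force: [0.7, -1.5, 0.7]
grip_width: 45.9
(array([ 6.42, -0.07, -0.2 ]), array([-0.002,  0.   , -0.   ])) [(np.float32(529.8), np.float32(204.8), np.float32(14.3)), (np.float32(498.7), np.float32(243.4), np.float32(13.5)), (np.float32(498.3), np.float32(160.9), np.float32(13.8))]
```

View pics/w16.png

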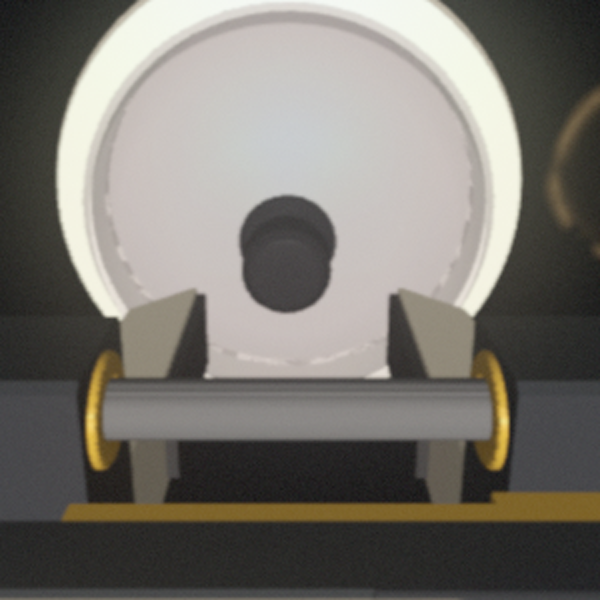

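```bash
python3 -m creep '[{"tx":2.5,"ty":0,"tz":-0.2,"wx":0,"wy":0,"wz":0,"gripper":0},{"tx":4.5,"ty":0,"tz":-0.2,"wx":0,"wy":0,"wz":0,"gripper":0},{"tx":6,"ty":0,"tz":-0.2,"wx":0,"wy":0,"wz":0,"gripper":0},{"tx":6.3,"ty":0,"tz":-0.2,"wx":0,"wy":0,"wz":0,"gripper":0},{"tx":6.3,"ty":0,"tz":-0.2,"wx":0,"wy":0,"wz":0,"gripper":0}]'
python3 -m creep '[{"tx":0,"ty":0,"tz":0,"wx":0,"wy":0,"wz":0,"gripper":1},{"tx":0,"ty":0,"tz":0,"wx":0,"wy":0,"wz":0,"gripper":1},{"tx":0,"ty":0,"tz":0,"wx":0,"wy":0,"wz":0,"gripper":1},{"tx":0,"ty":0,"tz":0,"wx":0,"wy":0,"wz":0,"gripper":1},{"tx":0,"ty":0,"tz":0,"wx":0,"wy":0,"wz":0,"gripper":1}]'
python3 - <<'E'
from h import *
print(tool()[0],get_obs()["contact_force"])
E
```

```text
time: 21.23
tool_pos: [520.5, 206.1, 69.8]
tcp_rot: [1.736, 1.569, 0.165]
contact_force: [0.8, -0.4, 0.0]
grip_width: 45.4
time: 21.65
tool_pos: [520.4, 206.3, 69.6]
tcp_rot: [1.706, 1.568, 0.135]
contact_force: [-0.1, -0.4, 6.1]
grip_width: 27.5
[520.41988826 206.33105451  69.58975823] [-0.11161946 -0.39895105  6.09401807]
```

```bash
python3 -m creep '[{"tx":-1.5,"ty":0,"tz":0,"wx":0,"wy":0,"wz":0,"gripper":1},{"tx":-4,"ty":0,"tz":0,"wx":0,"wy":0,"wz":0,"gripper":1},{"tx":-7.5,"ty":0,"tz":0,"wx":0,"wy":0,"wz":0,"gripper":1},{"tx":-11,"ty":0,"tz":0,"wx":0,"wy":0,"wz":0,"gripper":1},{"tx":-13.5,"ty":0,"tz":1.5,"wx":0,"wy":0,"wz":0,"gripper":1},{"tx":-14,"ty":0,"tz":4,"wx":0,"wy":0,"wz":0,"gripper":1},{"tx":-14,"ty":0,"tz":7.5,"wx":0,"wy":0,"wz":0,"gripper":1},{"tx":-14,"ty":0,"tz":11,"wx":0,"wy":0,"wz":0,"gripper":1}]'
python3 -m creep '[{"tx":0,"ty":0,"tz":3.5,"wx":0,"wy":0,"wz":0,"gripper":1},{"tx":0,"ty":0,"tz":7,"wx":0,"wy":0,"wz":0,"gripper":1},{"tx":0,"ty":-0.3,"tz":10.5,"wx":0,"wy":0,"wz":0,"gripper":1},{"tx":0,"ty":-0.5,"tz":14,"wx":0,"wy":0,"wz":0,"gripper":1},{"tx":0,"ty":-0.7,"tz":17.5,"wx":0,"wy":0,"wz":0,"gripper":1},{"tx":0,"ty":-0.9,"tz":21,"wx":0,"wy":0,"wz":0,"gripper":1},{"tx":0,"ty":-1.1,"tz":24.5,"wx":0,"wy":0,"wz":0,"gripper":1},{"tx":0,"ty":-1.29,"tz":27.5,"wx":0,"wy":0,"wz":0,"gripper":1}]'
python3 -m creep '[{"tx":0,"ty":0,"tz":2,"wx":0,"wy":0,"wz":0,"gripper":1},{"tx":0,"ty":0,"tz":3,"wx":0,"wy":0,"wz":0,"gripper":1},{"tx":0,"ty":0,"tz":3,"wx":0,"wy":0,"wz":0,"gripper":1},{"tx":0,"ty":0,"tz":3,"wx":0,"wy":0,"wz":0,"gripper":1},{"tx":0,"ty":0,"tz":3,"wx":0,"wy":0,"wz":0,"gripper":1}]'
python3 - <<'E'
from h import *
c=capture("wrist"); crop(c,"w17",0,0,560,420,1.4)
s=capture("side"); crop(s,"s17",100,130,300,290,4)
print(tool(),get_obs()["contact_force"])
E
```

```text
time: 22.32
tool_pos: [519.3, 95.7, 208.9]
tcp_rot: [1.552, 1.57, -0.017]
contact_force: [0.8, 0.6, -2.4]
grip_width: 27.1
time: 22.98
tool_pos: [505.9, -180.9, 208.1]
tcp_rot: [-1.285, 1.57, -2.856]
contact_force: [1.3, 0.1, -2.1]
grip_width: 27.2
time: 23.4
tool_pos: [506.6, -207.3, 208.1]
tcp_rot: [-2.651, 1.57, 2.063]
contact_force: [-0.3, -0.1, -1.6]
grip_width: 27.1
(array([ 506.74484831, -207.22618229,  208.28416085]), array([[-1.44030566e-04,  9.99998712e-01,  1.59857800e-03],
       [ 3.79836882e-04,  1.59863261e-03, -9.99998650e-01],
       [-9.99999917e-01, -1.43423173e-04, -3.80066644e-04]])) [-0.8368048  -0.56042649 -2.93357095]
```

View pics/w17.png

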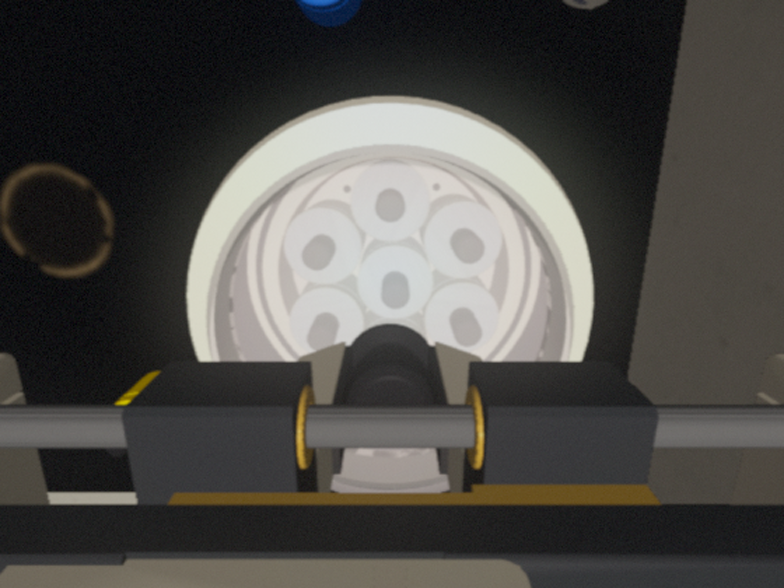

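View pics/s17.png

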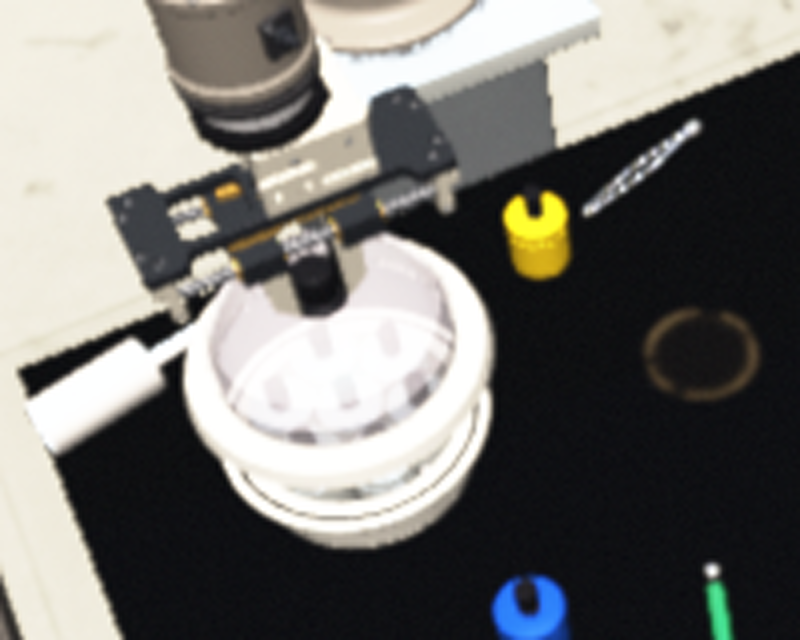

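```bash
python3 -m creep '[{"tx":1.5,"ty":0.08,"tz":0.15,"wx":0,"wy":0,"wz":0,"gripper":1},{"tx":3,"ty":0.08,"tz":0.15,"wx":0,"wy":0,"wz":0,"gripper":1},{"tx":4.3,"ty":0.08,"tz":0.15,"wx":0,"wy":0,"wz":0,"gripper":1},{"tx":5.3,"ty":0.08,"tz":0.15,"wx":0,"wy":0,"wz":0,"gripper":1},{"tx":5.8,"ty":0.08,"tz":0.15,"wx":0,"wy":0,"wz":0,"gripper":1},{"tx":5.8,"ty":0.08,"tz":0.15,"wx":0,"wy":0,"wz":0,"gripper":1},{"tx":5.8,"ty":0.08,"tz":0.15,"wx":0,"wy":0,"wz":0,"gripper":1}]'
python3 - <<'E'
from h import *
c=capture("wrist"); crop(c,"w18",0,0,560,420,1.4)
print(tool()[0],get_obs()["contact_force"])
E
```

```text
time: 24.08
tool_pos: [507.7, -210.1, 150.6]
tcp_rot: [0.929, 1.57, -0.641]
contact_force: [0.6, 0.2, -1.4]
grip_width: 27.2
[ 507.88798266 -210.29273378  150.9573537 ] [ 0.45754622 -0.12619159 -2.34091376]
```

View pics/w18.png

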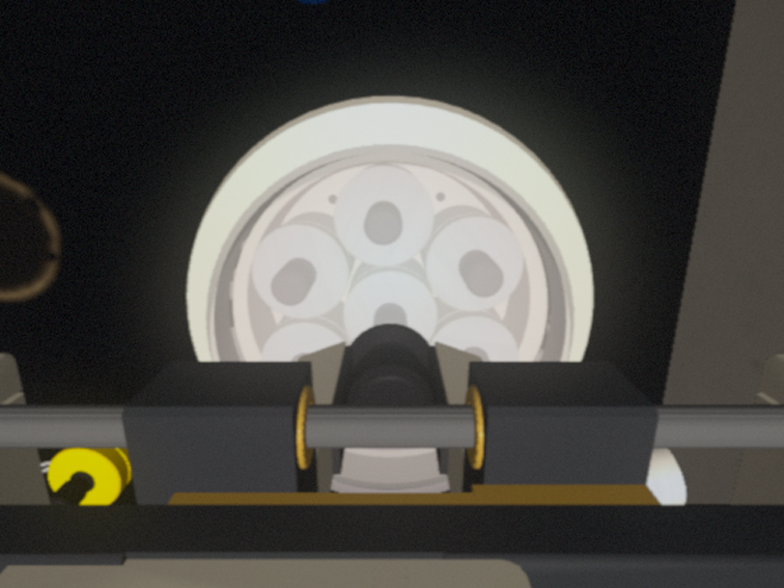

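```bash
python3 -m creep '[{"tx":0.2,"ty":0,"tz":-0.1,"wx":0,"wy":0,"wz":0,"gripper":1},{"tx":0.4,"ty":0,"tz":-0.1,"wx":0,"wy":0,"wz":0,"gripper":1},{"tx":0.6,"ty":0,"tz":-0.1,"wx":0,"wy":0,"wz":0,"gripper":1},{"tx":0.6,"ty":0,"tz":-0.1,"wx":0,"wy":0,"wz":0,"gripper":1},{"tx":0.6,"ty":0,"tz":-0.1,"wx":0,"wy":0,"wz":0,"gripper":1}]'
```

```text
time: 24.55
tool_pos: [507.3, -209.3, 144.2]
tcp_rot: [-1.472, 1.571, -3.043]
contact_force: [-0.2, -0.2, -2.1]
grip_width: 27.0
```

```bash
python3 -m creep '[{"tx":0.15,"ty":0,"tz":0,"wx":0,"wy":0,"wz":0,"gripper":1},{"tx":0.3,"ty":0,"tz":0,"wx":0,"wy":0,"wz":0,"gripper":1},{"tx":0.3,"ty":0,"tz":0,"wx":0,"wy":0,"wz":0,"gripper":1},{"tx":0.3,"ty":0,"tz":0,"wx":0,"wy":0,"wz":0,"gripper":1}]'
```

```text
time: 24.88
tool_pos: [507.3, -209.3, 141.1]
tcp_rot: [-1.927, 1.571, 2.785]
contact_force: [0.6, 0.2, -3.3]
grip_width: 27.0
```

```bash
python3 -m creep '[{"tx":0.1,"ty":0,"tz":0,"wx":0,"wy":0,"wz":0,"gripper":1},{"tx":0.15,"ty":0,"tz":0,"wx":0,"wy":0,"wz":0,"gripper":1},{"tx":0.15,"ty":0,"tz":0,"wx":0,"wy":0,"wz":0,"gripper":1},{"tx":0.15,"ty":0,"tz":0,"wx":0,"wy":0,"wz":0,"gripper":1}]'
```

```text
time: 25.22
tool_pos: [507.6, -209.4, 140.5]
tcp_rot: [0.954, 1.57, -0.617]
contact_force: [-2.0, 1.6, 6.1]
grip_width: 27.4
```

```bash
python3 -m creep '[{"tx":0,"ty":0,"tz":0,"wx":0,"wy":0,"wz":0,"gripper":0.2},{"tx":0,"ty":0,"tz":0,"wx":0,"wy":0,"wz":0,"gripper":0},{"tx":0,"ty":0,"tz":0,"wx":0,"wy":0,"wz":0,"gripper":0},{"tx":0,"ty":0,"tz":0,"wx":0,"wy":0,"wz":0,"gripper":0},{"tx":-2,"ty":0,"tz":0,"wx":0,"wy":0,"wz":0,"gripper":0},{"tx":-5,"ty":0,"tz":0,"wx":0,"wy":0,"wz":0,"gripper":0},{"tx":-9,"ty":0,"tz":0,"wx":0,"wy":0,"wz":0,"gripper":0},{"tx":-12,"ty":-3,"tz":0,"wx":0,"wy":0,"wz":0,"gripper":0}]'
python3 -m creep '[{"tx":-3,"ty":-3,"tz":0,"wx":0,"wy":0,"wz":0,"gripper":0},{"tx":-3,"ty":-5,"tz":0,"wx":0,"wy":0,"wz":0,"gripper":0},{"tx":-3,"ty":-5,"tz":0,"wx":0,"wy":0,"wz":0,"gripper":0},{"tx":-3,"ty":-5,"tz":0,"wx":0,"wy":0,"wz":0,"gripper":0}]'
python3 - <<'E'
from h import *
c=capture("wrist"); crop(c,"w19",0,0,560,420,1.4)
print(tool()[0],get_obs()["contact_force"])
P=cloud(c)
print("outer(z 71..90 rim)",circs(c,73,506,-209,260,101,100,s=3,dr=2)[:2],"knob",circs(c,167,506,-209,120,14,40,dr=1.5)[:2])
# rim top face heights round the lid
for a in range(0,360,30):
    zz=[]
    for r in range(88,99,2):
        x,y=506.4+r*np.cos(np.radians(a)),-209.8+r*np.sin(np.radians(a)); u,v=proj(c,[x,y,84])
        if 0<=u<559 and 0<=v<419: zz.append(P[int(round(v)),int(round(u))][2].round(1))
    print(a,[float(z) for z in zz])
s=capture("side"); crop(s,"s19",100,130,300,290,4)
s=capture("scene"); crop(s,"c19",270,120,380,210,7)
E
```

```text
time: 25.88
tool_pos: [480.9, -209.7, 261.3]
tcp_rot: [1.234, 1.567, -0.336]
contact_force: [-0.6, 0.0, 0.5]
grip_width: 45.9
time: 26.22
tool_pos: [427.6, -209.4, 289.7]
tcp_rot: [1.032, 1.569, -0.54]
contact_force: [0.4, -0.3, 0.2]
grip_width: 46.2
[ 428.09716406 -209.27391263  289.01703731] [ 0.10170817 -0.27693377 -0.63818384]
outer(z 71..90 rim) [(np.float32(506.2), np.float32(-210.2), np.float32(100.2))] knob [(np.float32(505.4), np.float32(-209.9), np.float32(14.8)), (np.float32(537.7), np.float32(-171.7), np.float32(15.5))]
0 [83.7, 81.7, 80.4, 81.7]
30 [83.0, 81.3, 82.0, 81.0, 69.6, -0.3]
60 [82.4, 83.2, 82.0, 81.8, 73.1, -0.2]
90 [81.0, 82.8, 81.9, 81.1, 83.0, -0.7]
120 [82.2, 82.2, 80.4, 82.3, 82.2, -1.4]
150 [81.1, 82.4, 81.4, 82.6, 81.3, 0.5]
180 [81.6, 81.0, 81.1, 81.2, 80.7, -0.1]
210 [82.2, 83.0, 81.8, 81.7, 82.4, 73.3]
240 [81.9, 81.3, 82.7, 81.6, 81.3, -1.9]
270 [83.0, 82.9, 82.9, 82.5, 81.8, -1.4]
300 [80.5, 81.3, 81.4, 80.2, 83.1, -0.4]
330 [82.9, 82.7, 81.5, 82.3, 81.8, 0.5]
```

View pics/w19.png

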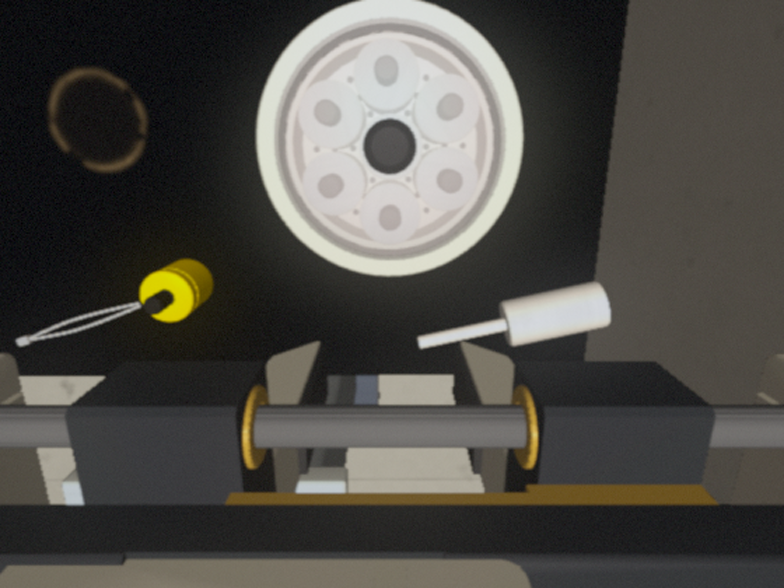

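View pics/s19.png

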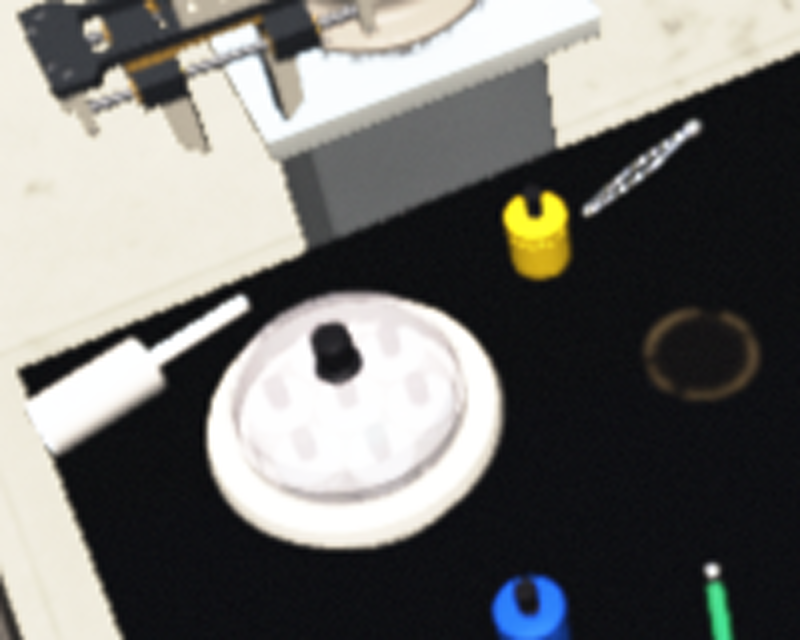

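View pics/c19.png

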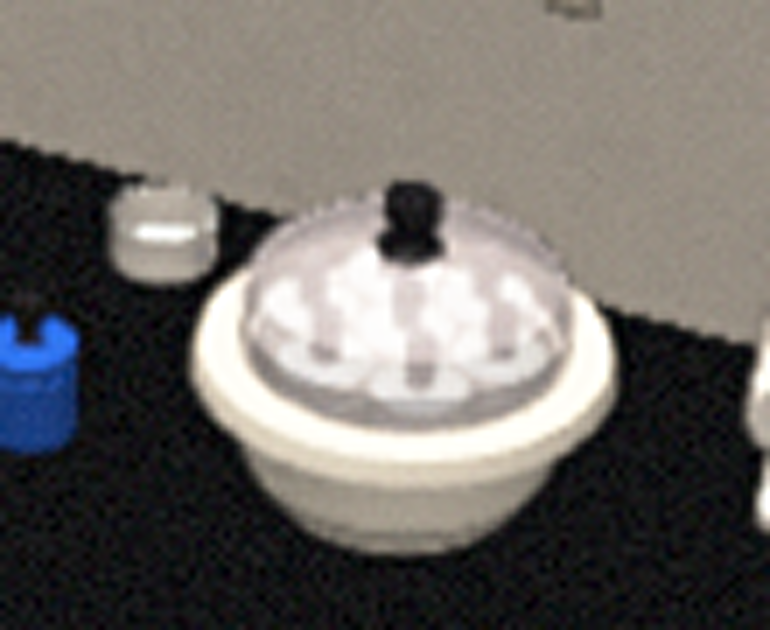

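```bash
python3 -c "
from plant import *
print(close_job())"
```

```text
the job is handed in; nothing more can be done
None
```

The job is done and handed in at about 26 s, within the 72 s limit. All seven cups stand on the plate, one in the middle and six round it, with the lid on.

- **Cups:** I shifted cup_4 into line, then brought in the three silver bench cups by their knobs. Each was let go only once light contact (about 3–9 N) showed it was standing on the plate. Before the lid went on, all seven covers measured about 92 mm high, as expected for upright cups. One reading of 115 mm was a sample that fell on a knob.
- **Lid:** It met the flange at the tool height expected for a fully seated lid, with about 6 N. After release its rim measured 82 ± 2 mm all round. It sits within about 0.5 mm of the desiccator's axis.
- **Bystanders:** The scoop and the tin show where they were in the last pictures. I did not go near the brush, but it was outside those final views, so I did not check it again.

No check failed. Tool position readings wandered by 1–2 mm while the arm settled, so I aimed the last cup and the lid with a small correction for that.

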